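# Fetch the battery from behind the kit and put it on charge

### The job

The long battery stands at the back of the white kit tray, behind the solar lantern, the spray can and the power bank: first clear these three into the empty grey side tray, standing upright, then fetch the battery and seat it fully in the bay of the charger, with its brass contacts at the end where the charger's head is. Then put the lantern, the can and the power bank back in the kit tray, each upright on the spot where it stood at the start. Set everything down gently without dropping or tipping it, and leave the multimeter where it lies.

Things in the scene. Friction and masses are not known exactly. Their poses are not given: they have to be found in the camera images.
- lantern_c (a point): Centre of the round solar lantern: grey base, white diffuser, grey head with a dark solar cell on top. 122 mm tall, this point 61 mm above its underside; head (80 to 122 mm up) and base 58 mm in diameter, diffuser 52 mm. 0.15 to 0.27 kg. Stands close before the battery: grip it 88 to 100 mm above its underside, closing along the kit tray's x, so that the fingertips pass over the battery.
- spray_can_c (a point): Centre of the aerosol can: bare metal can with paper label and white cap. 124 mm tall, this point 62 mm above its underside; 52 mm in diameter up to 99 mm, cap 48 mm above that. 0.2 to 0.38 kg. Stands close before the battery: grip it 88 to 100 mm above its underside, closing along the kit tray's x, so that the fingertips pass over the battery.
- power_bank_c (a point): Centre of the dark grey power bank, a box standing on end: 50 mm (its x) by 56 mm (its y), 118 mm tall, this point 59 mm above its underside; sockets on top. 0.2 to 0.4 kg. Its x lies along the kit tray's x at the start. Stands close before the battery: grip it 88 to 100 mm above its underside, closing along the kit tray's x, so that the fingertips pass over the battery.
- battery_c (a point): Centre of the long black battery: 178 mm (its x) by 35 mm (y), 62 mm tall, this point 31 mm above its underside; 0.35 to 0.6 kg. Stands in the kit tray along its y, brass contacts (+x end) towards the tray's +y. Grip it across the 35 mm near its middle, 28 to 42 mm above its underside: one finger goes on the side where the three tall things stand (4 to 23 mm away), one on the far side.
- battery_contacts (a point): The battery's end that carries the two brass contacts, top edge: 88.5 mm from the battery's centre along its +x and 62.5 mm above its underside.
- kit_tray: White fixed tray, 160 mm (x) by 232 mm (y), floor 4 mm thick, rim 4 mm thick and 12 mm high; origin at the centre of its underside, x away from the robot. Flat grey rubber pads: round ones at x = -15 mm, y = -66, 0, 66 mm under the three tall things (in any order, within 3 mm), a long one at x = 43 mm under the battery. A fuse holder 21 mm high lies near the edge towards the robot.
- side_tray: Empty plain grey fixed tray to one side (robot's left or right), 270 mm (x) by 120 mm (y), floor 4 mm thick, rim 4 mm thick and 12 mm high; origin at the centre of its underside. The three tall things fit in a row along its x, for instance at x = -80, 0 and 80 mm.
- charger: Light grey fixed drop-in charger on the other side. Origin on the table under the bay's centre. Bay 194 mm (x) by 51 mm (y), open on top, floor 12 mm above the table, walls 8 mm thick up to 22 mm. At its +x end the head, 53 mm long, 50 mm high, with a display and brass springs. The battery seats upright on the bay floor, its x along the charger's +x, with 8 mm play all round.
- multimeter_c (a point): Centre of the handheld multimeter lying face up on the table between the robot and the kit tray, 74 by 148 by 34 mm, this point 17 mm above the table. Not part of the job: leave it alone.

How it is judged:
By the outcome, as a careful person would: the job done as asked, in the order asked, and still so for the second after the job is handed in, with the robot touching nothing.
It also fails if it takes over 152 s, if anything falls off the work surface, if the arm or the gripper's body presses on something with over 40 N, if the wrist force passes 120 N, or if a joint passes its speed limit or range.

### The arm

A 6-joint arm with a two-finger parallel gripper is mounted at the origin on the work surface. World frame = base frame: x ahead of the robot, y to its left, z up, the work surface at z = 0. Lengths are in mm, angles in rad, forces in N, time in s.
With the tool pointing down it reaches from about 375 to 925 mm from the base axis. Payload 5.7 kg.
Tool frame: the origin (TCP) lies midway between the tips of the shut fingers; the grasp point (between the pads) lies 19 mm behind it (env.pinch_z is the distance from the TCP to the grasp point, in mm); z points along the fingers, y is the line along which they close (so a half turn about z gives the same grasp; the last joint's range is limited). The gripper opens to 88 mm and grips with 3 to 60 N. Pads are 20 mm wide; open, the fingers measure 115 mm over their backs; the gripper's body (75 mm by 178 mm) begins 61 mm behind the grasp point.
Start: joints at [-1.306, 0.359, 1.51, -0, 1.272, -0.115], TCP at [222.423, -557.216, 222.623] pointing down, gripper open.
Joint ranges: [-2.97, 2.97], [-1.01, 2.36], [0.21, 2.38], [-0.96, 4.11], [0.2, 2.71], [-2.98, 2.98]. Speed limits (rad/s): [2.39, 2.39, 3.14, 3.14, 3.14, 3.14].

### API

Orientations are given as a rotation vector (axis times angle).
In Python, from workcell import env gives the robot as it stands.
- The arm moves only by the tool servo_tool, never from a script. Its argument "targets" is a list of rows, each an object of numbers: "dx", "dy", "dz": the shift along the tool's x, y, z in cm; "rx", "ry", "rz": the turn, a rotation vector about the tool's x, y, z in degrees; "jaw": the finger opening in cm, from 0 to 8.78. A call has exactly 8 rows; each row is the pose to reach, as a shift and turn from the pose commanded when the call began, along the tool's axes at that moment; what a row does not reach only later rows make up. A row lasts 1/8 s, in which the tool goes at most 62.5 mm and 10.7 degrees, less where a joint would pass 70% of its speed; a pose out of reach is approached as far as the arm can. A call with a gripper value outside its range is refused whole. The fingers move at their own pace and stop on an object; "grip_force" is the grip in N (left out, the last holds). Time passes only in rows, so rows that repeat a pose let the fingers close, or fill a call up. It gives the time, the measured TCP pose, the force, the opening and the grip force at its end, in the units of the state.
- env.state(): the state, without advancing time (a new reading comes with each control period).
- env.grab_frame(name): name is "scene" or "side" or "wrist"; returns a dict with "pixels" (480x640x3 uint8, blue, green, red), "z_map" (480x640 float32, mm along the optical axis (not along the pixel's ray), 0 where there is no reading), "vfov" (degrees; the focal length in pixels is half the picture's height over the tangent of half this angle, whatever the lens; pixels are square), "cx", "cy" (the principal point, pixels), "R" (3x3) and "t" (3): a world point X has camera coordinates R X + t. Camera axes: x right, y down, z forward; pixel columns grow to the right and rows downward; lengths in mm; the calibration is good to about 2 mm. The wrist camera is an equidistant fisheye: a pixel r from the principal point sees the ray r / f radians off the axis. A picture is of the moment at which its call begins.
- env.finish_job(): hands the job in; it is judged then, once.
The state is a dict: "time": time; "joint_positions": joint angles; "dq": joint speeds; "joint_efforts": joint torques, N m; "tool_pos": TCP position; "orientation": TCP orientation; "force": force on the tool from outside, world axes, zero at the start; "wrist_torque": the same for the moment, N m; "finger_gap": finger opening in mm; "grasp_force": force on a finger pad.
Only numpy, scipy, OpenCV 4.12 (cv2) and the standard library are available. Lean on these libraries where they do the work, as an engineer would, in place of code of your own. Each camera call takes 0.05 s, during which the arm holds its last target. There are 200 camera calls.

## Working session

There is one attempt and no reset: what is moved stays moved. The work goes in short steps, Python scripts to look and compute and a tool call to move; the robot and the scene stay as the last step left them, time stands still between calls to the robot, and variables do not carry over. Pictures are saved under pics/ and viewed, at most 14 in all, crops included, and the job is handed in when it is done.

Besides the shell and the picture viewer there is one more tool, called after ">>>" as name(argument=value, ...), one argument or row to a line, values as JSON. servo_tool: Moves the arm, as the interface text tells. Its arguments: {"type":"object","properties":{"targets":{"type":"array"},"grip_force":{"type":"number"}},"required":["targets"]}

```bash
ls; mkdir -p pics
cat > h.py <<'E'
import numpy as np, cv2
from workcell import env
from scipy.spatial.transform import Rotation as Ro
def grab(n,save=None):
    f=env.grab_frame(n); f['pixels']=np.ascontiguousarray(f['pixels'])
    if save: cv2.imwrite('pics/'+save+'.png',f['pixels'])
    return f
def cloud(f):
    h,w=f['z_map'].shape; F=h/2/np.tan(np.radians(f['vfov'])/2)
    u,v=np.meshgrid(np.arange(w),np.arange(h)); z=f['z_map'].astype(float)
    c=np.stack([(u-f['cx'])/F*z,(v-f['cy'])/F*z,z],-1)
    P=(c-f['t'])@np.array(f['R']); P[z<=0]=np.nan
    return P
E
python3 - <<'E'
from h import *
s=env.state(); print({k:np.round(v,3) for k,v in s.items()})
for n in('scene','side'):
    f=grab(n,n+'0'); P=cloud(f); np.savez(n+'0.npz',P=P,pix=f['pixels']); print(n,f['vfov'],np.round(f['R'],2).tolist(),np.round(f['t']))
E
```

```text
pics
{'time': np.float64(0.0), 'joint_positions': array([-1.306,  0.359,  1.511,  0.   ,  1.272, -0.115]), 'dq': array([ 0.   , -0.001, -0.001, -0.   , -0.001, -0.   ]), 'joint_efforts': array([ 1.0000e-03, -5.1537e+01, -2.7073e+01,  6.8000e-02,  3.5000e-02,
       -0.0000e+00]), 'tool_pos': array([ 222.239, -556.595,  221.823]), 'orientation': array([-3.083, -0.593,  0.   ]), 'force': array([-0.658, -0.628,  0.203]), 'wrist_torque': array([0.014, 0.017, 0.005]), 'grasp_force': np.float64(0.0), 'finger_gap': np.float64(87.986)}
scene 52.390168150416876 [[-0.15, 0.99, -0.01], [0.79, 0.11, -0.6], [-0.6, -0.1, -0.8]] [  77. -380. 1438.]
side 51.606314741215016 [[0.98, -0.21, 0.02], [-0.1, -0.53, -0.84], [0.19, 0.82, -0.54]] [-535.  127.  793.]
```

View pics/scene0.png

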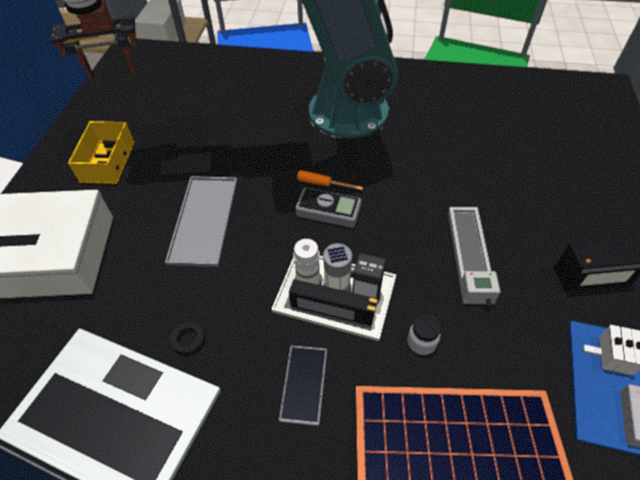

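View pics/side0.png

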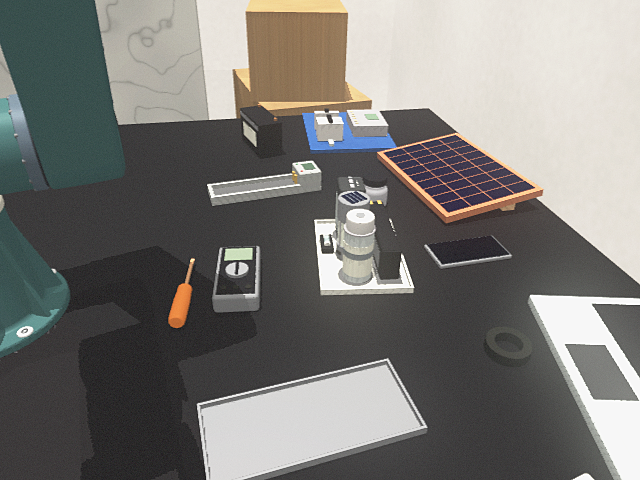

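Run:
```python
from h import *
for n in('scene0','side0'):
    d=np.load(n+'.npz'); P=d['P']; pts=P.reshape(-1,3); pts=pts[~np.isnan(pts[:,0])]
    # max height map
    H=np.zeros((400,520)); 
    i=((pts[:,0]-200)/2).astype(int); j=((pts[:,1]+520)/2).astype(int)
    ok=(i>=0)&(i<400)&(j>=0)&(j<520)
    np.maximum.at(H,(i[ok],j[ok]),pts[ok,2])
    cv2.imwrite(f'pics/{n}_h.png',cv2.applyColorMap(np.clip(H*1.6,0,255).astype(np.uint8)[::-1,::-1],cv2.COLORMAP_JET))
    # clusters of tops
    for lo,hi in((112,130),(58,70),(44,54),(30,38)):
        M=((P[...,2]>lo)&(P[...,2]<hi)).astype(np.uint8)
        k,l,st,c=cv2.connectedComponentsWithStats(M)
        for a in range(1,k):
            if st[a,4]>60:
                q=P[l==a]; r=cv2.minAreaRect(q[:,:2].astype(np.float32)); print(n,(lo,hi),st[a,4],np.round(r[0]),np.round(r[1]),round(r[2],1),'z',np.round(np.median(q[:,2]),1),'px',c[a].round())
```

```text
scene0 (112, 130) 97 [ 53. -50.] [70. 11.] 44.1 z 120.8 px [329.  85.]
scene0 (112, 130) 429 [605. -19.] [48. 46.] 50.5 z 126.2 px [306. 251.]
scene0 (112, 130) 615 [612.  46.] [57. 57.] 42.3 z 124.7 px [337. 257.]
scene0 (112, 130) 634 [624. 112.] [56. 51.] 82.0 z 120.3 px [369. 267.]
scene0 (58, 70) 201 [ 69. -17.] [149.  56.] 82.6 z 63.8 px [341. 107.]
scene0 (58, 70) 560 [ 303. -620.] [168. 103.] 6.3 z 64.3 px [ 97. 145.]
scene0 (58, 70) 503 [ 641. -526.] [135. 273.] 63.7 z 64.1 px [ 64. 261.]
scene0 (58, 70) 299 [533. 588.] [151.  58.] 79.4 z 64.1 px [596. 270.]
scene0 (58, 70) 74 [622. -15.] [19. 49.] 12.4 z 64.5 px [307. 274.]
scene0 (58, 70) 75 [628.  51.] [20. 52.] 11.5 z 64.5 px [337. 280.]
scene0 (58, 70) 1416 [669.  44.] [178.  37.] 82.8 z 65.0 px [333. 296.]
scene0 (58, 70) 90 [646. 109.] [56.  9.] 86.1 z 64.1 px [365. 290.]
scene0 (58, 70) 496 [714. 234.] [53. 52.] 31.5 z 68.1 px [426. 328.]
scene0 (58, 70) 893 [695. 603.] [56. 73.] 83.8 z 63.3 px [625. 345.]
scene0 (58, 70) 131 [1065. -419.] [78.  5.] 76.1 z 63.7 px [ 17. 470.]
scene0 (44, 54) 70 [50. 63.] [21. 63.] 29
[... 4440 characters left out ...]
4.1 px [366. 128.]
side0 (30, 38) 111 [476. 581.] [ 60. 159.] 37.8 z 33.7 px [261. 143.]
side0 (30, 38) 75 [689. 578.] [19. 70.] 75.8 z 33.8 px [329. 134.]
side0 (30, 38) 2193 [888. 275.] [181. 385.] 25.4 z 34.0 px [443. 180.]
side0 (30, 38) 94 [565. 331.] [41. 78.] 47.3 z 34.1 px [305. 178.]
side0 (30, 38) 64 [713. 210.] [45. 13.] 4.4 z 34.8 px [377. 196.]
side0 (30, 38) 101 [645. -18.] [30. 71.] 22.1 z 34.2 px [386. 263.]
side0 (30, 38) 1932 [394.  -4.] [149.  73.] 83.2 z 35.4 px [237. 274.]
side0 (30, 38) 113 [596. -33.] [24. 52.] 67.6 z 33.9 px [356. 268.]
side0 (30, 38) 110 [82. 21.] [52. 21.] 68.9 z 34.2 px [ 44. 281.]
side0 (30, 38) 220 [ 68. -44.] [61. 22.] 27.1 z 33.8 px [ 21. 311.]
```

The scene view shows, left to right, the side tray (200,220), the can (306,250), lantern (337,257) and bank (369,267), with the battery in front of them at (333,300). The charger is at (470,250) with its head at (480,285), and the multimeter is at (329,205). The side view agrees. Next I measure the trays and the charger.

```bash
cat >> h.py <<'E'
def go(x,y,z,yaw=None):
    """print shift (cm, tool axes) and turn (deg) from measured pose to TCP x,y,z with tool-y dir yaw (deg)"""
    s=env.state(); R=Ro.from_rotvec(s['orientation']).as_matrix(); p=np.array(s['tool_pos'])
    d=R.T@(np.array([x,y,z])-p)/10; cy=np.degrees(np.arctan2(R[1,1],R[0,1]))
    Ry=np.radians(cy if yaw is None else yaw); yv=np.array([np.cos(Ry),np.sin(Ry),0]); zv=np.array([0,0,-1.]); T=np.c_[np.cross(yv,zv),yv,zv]
    r=np.degrees(Ro.from_matrix(R.T@T).as_rotvec())
    print('t',round(float(s['time']),2),'pos',p.round(1),'yaw',cy.round(1),'gap',np.round(s['finger_gap'],1),'F',np.round(s['force'],1),'gf',np.round(s['grasp_force'],1)); print('d',d.round(2),'r',r.round(1))
E
python3 - <<'E'
from h import *
for n in('scene0','side0'):
    d=np.load(n+'.npz'); P=d['P']; pix=d['pix'].astype(int)
    def rect(name,box,zl,zh,bright=None):
        m=(P[...,0]>box[0])&(P[...,0]<box[1])&(P[...,1]>box[2])&(P[...,1]<box[3])&(P[...,2]>zl)&(P[...,2]<zh)
        if bright: m&=pix.min(-1)>bright
        k,l,st,c=cv2.connectedComponentsWithStats(m.astype(np.uint8)); a=1+np.argmax(st[1:,4]); q=P[l==a]
        r=cv2.minAreaRect(q[:,:2].astype(np.float32)); print(n,name,np.round(r[0],1),np.round(r[1],1),round(r[2],1),'zmed',np.median(q[:,2]).round(1))
    rect('side_tray',(300,750,-420,-150),1.5,20,70)
    rect('side_rim',(300,750,-420,-150),8,20)
    rect('kit',(480,760,-110,190),1.5,20,120)
    rect('chg_wall',(300,640,260,420),16,30)
    rect('chg_all',(300,640,260,420),5,60)
    rect('chg_head',(500,640,260,420),42,56)
    rect('batt',(600,720,-80,160),60,70)
go=go(610,46,300,-7)
E
```

```text
scene0 side_tray [ 460.1 -302.8] [283.6 126.4] 5.5 zmed 3.8
scene0 side_rim [ 466.4 -309.3] [272.7 105.4] 4.9 zmed 10.3
scene0 kit [623.4  44.7] [233.4 170. ] 81.3 zmed 4.4
scene0 chg_wall [490.5 336. ] [274.8  68.5] 6.7 zmed 20.2
scene0 chg_all [490.5 336. ] [274.8  68.5] 6.8 zmed 16.7
scene0 chg_head [583.2 346.9] [53.7 67.3] 8.4 zmed 48.2
scene0 batt [669.   44.2] [178.2  36.9] 83.0 zmed 65.1
side0 side_tray [ 465.5 -295. ] [275.8 131.3] 5.5 zmed 4.4
side0 side_rim [ 463.1 -299.1] [269.9 123.2] 5.6 zmed 11.5
side0 kit [628.6  52.7] [253.5 165.6] 81.3 zmed 5.2
side0 chg_wall [478.3 336.5] [253.7  75.4] 7.3 zmed 21.3
side0 chg_all [488.5 336.5] [274.6  75.6] 6.6 zmed 17.7
side0 chg_head [578.3 346.3] [52.3 69. ] 7.7 zmed 50.4
side0 batt [665.6  43.1] [177.6  34.4] 82.9 zmed 66.9
t 0.1 pos [ 222.3 -556.6  221.9] yaw -68.2 gap 88.3 F [-0.1  0.3  0.3] gf 0.0
d [ 58.35 -41.61  -7.73] r [ -0.1  -0.1 -61.2]
```

>>> servo_tool(
  targets=[
    {"dx": 2, "dy": -1.4, "dz": -1, "rz": -5},
    {"dx": 6, "dy": -4.3, "dz": -2, "rz": -13},
    {"dx": 11, "dy": -7.9, "dz": -4, "rz": -22},
    {"dx": 16, "dy": -11.4, "dz": -6, "rz": -31},
    {"dx": 21, "dy": -15, "dz": -7, "rz": -40},
    {"dx": 26, "dy": -18.5, "dz": -7.7, "rz": -49},
    {"dx": 31, "dy": -22.1, "dz": -7.7, "rz": -57},
    {"dx": 36, "dy": -25.7, "dz": -7.7, "rz": -61},
  ],
)

```text
invalid input at $.targets[0]: expected keys dx, dy, dz, rx, ry, rz, jaw
```

```bash
python3 -c "
from h import *
go(607,46,300,-7)"
```

```text
t 0.1 pos [ 222.3 -556.6  221.9] yaw -68.2 gap 88.3 F [-0.1  0.3  0.3] gf 0.0
d [ 58.08 -41.72  -7.73] r [ -0.1  -0.1 -61.2]
```

>>> servo_tool(
  targets=[
    {"dx": 2, "dy": -1.4, "dz": -1, "rx": 0, "ry": 0, "rz": -5, "jaw": 8.7},
    {"dx": 6, "dy": -4.3, "dz": -2, "rx": 0, "ry": 0, "rz": -13, "jaw": 8.7},
    {"dx": 11, "dy": -7.9, "dz": -4, "rx": 0, "ry": 0, "rz": -22, "jaw": 8.7},
    {"dx": 16, "dy": -11.4, "dz": -6, "rx": 0, "ry": 0, "rz": -31, "jaw": 8.7},
    {"dx": 21, "dy": -15, "dz": -7, "rx": 0, "ry": 0, "rz": -40, "jaw": 8.7},
    {"dx": 26, "dy": -18.5, "dz": -7.7, "rx": 0, "ry": 0, "rz": -49, "jaw": 8.7},
    {"dx": 31, "dy": -22.1, "dz": -7.7, "rx": 0, "ry": 0, "rz": -57, "jaw": 8.7},
    {"dx": 36, "dy": -25.7, "dz": -7.7, "rx": 0, "ry": 0, "rz": -61, "jaw": 8.7},
  ],
)

```text
time: 1.1
tool_pos: [461.7, -184.1, 299.7]
orientation: [2.354, 2.08, 0.0]
force: [0.1, -0.6, 0.2]
finger_gap: 87.0
grasp_force: 0.0
```

```bash
python3 -c "
from h import *
go(607,46,300,-7)"
```

```text
t 1.1 pos [ 461.7 -184.1  299.7] yaw -7.1 gap 87.0 F [ 0.1 -0.6  0.2] gf 0.0
d [24.62 11.59 -0.03] r [ 0.   0.  -0.1]
```

>>> servo_tool(
  targets=[
    {"dx": 3, "dy": 1.5, "dz": 0, "rx": 0, "ry": 0, "rz": 0, "jaw": 8.7},
    {"dx": 8, "dy": 4, "dz": 0, "rx": 0, "ry": 0, "rz": 0, "jaw": 8.7},
    {"dx": 13, "dy": 6, "dz": 0, "rx": 0, "ry": 0, "rz": 0, "jaw": 8.7},
    {"dx": 18, "dy": 8.5, "dz": 0, "rx": 0, "ry": 0, "rz": 0, "jaw": 8.7},
    {"dx": 22, "dy": 10.5, "dz": 0, "rx": 0, "ry": 0, "rz": 0, "jaw": 8.7},
    {"dx": 24.6, "dy": 11.6, "dz": 0, "rx": 0, "ry": 0, "rz": 0, "jaw": 8.7},
    {"dx": 24.6, "dy": 11.6, "dz": 0, "rx": 0, "ry": 0, "rz": 0, "jaw": 8.7},
    {"dx": 24.6, "dy": 11.6, "dz": 0, "rx": 0, "ry": 0, "rz": 0, "jaw": 8.7},
  ],
)

```text
time: 2.1
tool_pos: [606.3, 42.9, 299.3]
orientation: [-2.357, -2.076, 0.002]
force: [-0.1, -0.8, 0.1]
finger_gap: 86.8
grasp_force: 0.0
```

```bash
cat >> h.py <<'E'
def wcloud(f):
    h,w=f['z_map'].shape; F=h/2/np.tan(np.radians(f['vfov'])/2)
    u,v=np.meshgrid(np.arange(w),np.arange(h)); z=f['z_map'].astype(float)
    a=u-f['cx']; b=v-f['cy']; r=np.hypot(a,b)+1e-9; th=r/F; k=np.tan(th)/r
    P=(np.stack([a*k*z,b*k*z,z],-1)-f['t'])@np.array(f['R']); P[(z<=0)|(th>1.3)]=np.nan
    return P
E
python3 - <<'E'
from h import *
f=grab('wrist','w1'); P=wcloud(f); np.savez('w1.npz',P=P,pix=f['pixels'])
print(f['vfov'],np.round(f['R'],2).tolist(),np.round(-np.array(f['R']).T@f['t']))
def circ(name,box,zl,zh):
    m=(P[...,0]>box[0])&(P[...,0]<box[1])&(P[...,1]>box[2])&(P[...,1]<box[3])&(P[...,2]>zl)&(P[...,2]<zh)
    q=P[m]; 
    if len(q)<30: print(name,len(q)); return
    (c,r)=cv2.minEnclosingCircle(q[:,:2].astype(np.float32)); rr=cv2.minAreaRect(q[:,:2].astype(np.float32))
    print(name,len(q),'circ',np.round(c,1),round(r,1),'rect',np.round(rr[0],1),np.round(rr[1],1),round(rr[2],1),'z',np.median(q[:,2]).round(1))
circ('can',(570,645,-60,12),117,136)
circ('lan',(570,650,12,79),117,136)
circ('bank',(570,670,79,150),112,136)
circ('bat',(635,710,-80,160),58,72)
circ('chg head',(530,640,280,400),43,58)
circ('chg',(330,640,280,400),16,58)
go(607,46,200,-7)
E
```

```text
65.70646984690485 [[0.99, -0.13, -0.0], [-0.12, -0.96, 0.26], [-0.03, -0.26, -0.97]] [615. 114. 461.]
can 1837 circ [601.1 -16.9] 23.9 rect [601.1 -17.1] [46.9 45.8] 81.5 z 127.8
lan 2951 circ [607.9  47.5] 29.3 rect [607.7  48. ] [56.  55.7] 82.9 z 126.2
bank 3206 circ [620.4 112.7] 34.9 rect [620.7 112.9] [55.8 49.9] 82.6 z 121.7
bat 5089 circ [665.7  45.3] 90.0 rect [665.4  45.4] [178.1  36.3] 83.0 z 66.3
chg head 0
chg 1459 circ [455.2 333.2] 108.7 rect [454.7 333.5] [208.2  69.2] 6.9 z 21.5
t 2.15 pos [606.3  42.6 299.4] yaw -7.3 gap 87.2 F [-0.8 -0.5  0.3] gf 0.0
d [0.36 0.04 9.94] r [-0.1  0.  -0.3]
```

View pics/w1.png

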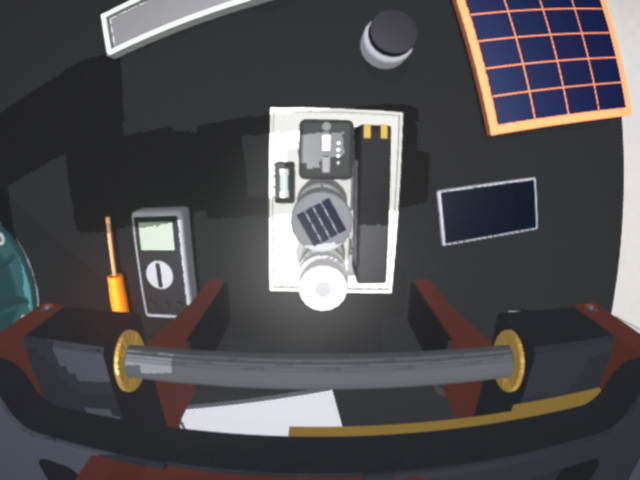

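The wrist view shows the bank (327,148), lantern (322,218), can (322,280) and battery (373,205), with its contacts at the top (+y) end. I take the can first.

>>> servo_tool(
  targets=[
    {"dx": -3, "dy": 0.2, "dz": 2, "rx": 0, "ry": 0, "rz": 0, "jaw": 8.7},
    {"dx": -6, "dy": 0.3, "dz": 6, "rx": 0, "ry": 0, "rz": 0, "jaw": 8.7},
    {"dx": -6, "dy": 0.3, "dz": 10, "rx": 0, "ry": 0, "rz": 0, "jaw": 8.7},
    {"dx": -6, "dy": 0.3, "dz": 13, "rx": 0, "ry": 0, "rz": 0, "jaw": 8.7},
    {"dx": -6, "dy": 0.3, "dz": 16, "rx": 0, "ry": 0, "rz": 0, "jaw": 8.7},
    {"dx": -6, "dy": 0.3, "dz": 19, "rx": 0, "ry": 0, "rz": 0, "jaw": 8.7},
    {"dx": -6, "dy": 0.3, "dz": 21, "rx": 0, "ry": 0, "rz": 0, "jaw": 8.7},
    {"dx": -6, "dy": 0.3, "dz": 21.9, "rx": 0, "ry": 0, "rz": 0, "jaw": 8.7},
  ],
)

```text
time: 3.15
tool_pos: [601.1, -17.4, 79.7]
orientation: [-2.358, -2.074, 0.002]
force: [0.1, 0.2, -0.0]
finger_gap: 86.9
grasp_force: 0.0
```

```bash
python3 -c "
from h import *
f=grab('side','s1')
cv2.imwrite('pics/s1c.png',cv2.resize(f['pixels'][120:300,270:450],None,fx=3,fy=3))
go(602,-17.5,80,-7.2)"
```

```text
t 3.2 pos [601.1 -17.2  79.3] yaw -7.3 gap 87.1 F [-0.7  0.3  0.1] gf 0.0
d [-0.01  0.09 -0.07] r [-0.1  0.  -0.1]
```

View pics/s1c.png

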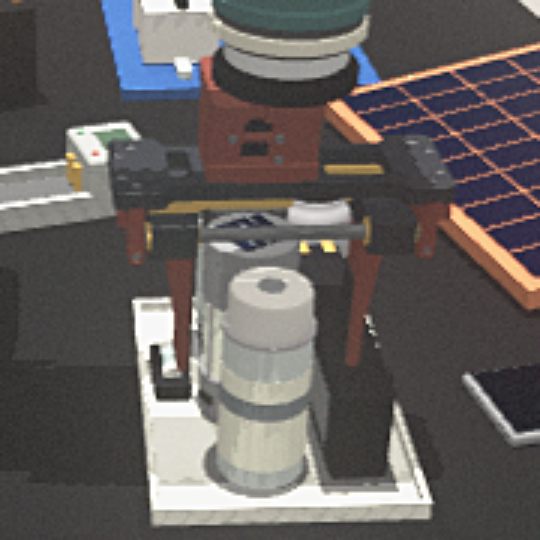

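The crop shows the can (270,380) centred between the fingertips (180,360) and (355,360), at the right height. I close.

>>> servo_tool(
  targets=[
    {"dx": 0, "dy": 0.1, "dz": 0, "rx": 0, "ry": 0, "rz": 0, "jaw": 7},
    {"dx": 0, "dy": 0.1, "dz": 0, "rx": 0, "ry": 0, "rz": 0, "jaw": 6},
    {"dx": 0, "dy": 0.1, "dz": 0, "rx": 0, "ry": 0, "rz": 0, "jaw": 5.4},
    {"dx": 0, "dy": 0.1, "dz": 0, "rx": 0, "ry": 0, "rz": 0, "jaw": 5.1},
    {"dx": 0, "dy": 0.1, "dz": 0, "rx": 0, "ry": 0, "rz": 0, "jaw": 4.5},
    {"dx": 0, "dy": 0.1, "dz": 0, "rx": 0, "ry": 0, "rz": 0, "jaw": 4},
    {"dx": 0, "dy": 0.1, "dz": 0, "rx": 0, "ry": 0, "rz": 0, "jaw": 4},
    {"dx": 0, "dy": 0.1, "dz": 0, "rx": 0, "ry": 0, "rz": 0, "jaw": 4},
  ],
  grip_force=20,
)

```text
time: 4.2
tool_pos: [603.2, -16.4, 81.0]
orientation: [-2.357, -2.077, 0.0]
force: [-2.1, 0.2, 5.3]
finger_gap: 51.2
grasp_force: 20.0
```

```bash
python3 -c "
from h import *
go(463,-299,150,-7.2)"
```

```text
t 4.2 pos [603.2 -16.4  81. ] yaw -7.2 gap 51.2 F [-2.1  0.2  5.3] gf 20.0
d [-29.8  -10.35  -6.9 ] r [-0. -0. -0.]
```

>>> servo_tool(
  targets=[
    {"dx": 0, "dy": 0, "dz": -2, "rx": 0, "ry": 0, "rz": 0, "jaw": 4},
    {"dx": -1, "dy": 0, "dz": -5, "rx": 0, "ry": 0, "rz": 0, "jaw": 4},
    {"dx": -4, "dy": -0.2, "dz": -7, "rx": 0, "ry": 0, "rz": 0, "jaw": 4},
    {"dx": -9, "dy": -0.5, "dz": -7, "rx": 0, "ry": 0, "rz": 0, "jaw": 4},
    {"dx": -14, "dy": -0.8, "dz": -7, "rx": 0, "ry": 0, "rz": 0, "jaw": 4},
    {"dx": -19, "dy": -1, "dz": -7, "rx": 0, "ry": 0, "rz": 0, "jaw": 4},
    {"dx": -24, "dy": -1.2, "dz": -7, "rx": 0, "ry": 0, "rz": 0, "jaw": 4},
    {"dx": -27, "dy": -1.4, "dz": -7, "rx": 0, "ry": 0, "rz": 0, "jaw": 4},
  ],
)

```text
time: 5.2
tool_pos: [554.8, -285.0, 149.9]
orientation: [-2.359, -2.075, 0.001]
force: [0.2, 0.1, -2.5]
finger_gap: 51.3
grasp_force: 20.0
```

```bash
python3 -c "
from h import *
go(554,-290,84,-7.2)
f=grab('side','s2')
cv2.imwrite('pics/s2.png',f['pixels'][150:480,180:560])"
```

```text
t 5.2 pos [ 554.8 -285.   149.9] yaw -7.3 gap 51.3 F [ 0.2  0.1 -2.5] gf 20.0
d [-0.51 -0.01  6.59] r [-0.   0.  -0.1]
```

View pics/s2.png

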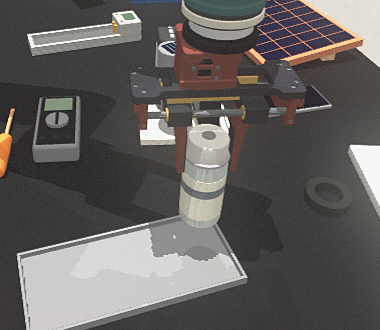

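The can hangs upright at (203,180) over the far end of the side tray. I lower it.

>>> servo_tool(
  targets=[
    {"dx": -0.3, "dy": 0, "dz": 1, "rx": 0, "ry": 0, "rz": 0, "jaw": 4},
    {"dx": -0.5, "dy": 0, "dz": 3, "rx": 0, "ry": 0, "rz": 0, "jaw": 4},
    {"dx": -0.5, "dy": 0, "dz": 5, "rx": 0, "ry": 0, "rz": 0, "jaw": 4},
    {"dx": -0.5, "dy": 0, "dz": 6.2, "rx": 0, "ry": 0, "rz": 0, "jaw": 4},
    {"dx": -0.5, "dy": 0, "dz": 6.6, "rx": 0, "ry": 0, "rz": 0, "jaw": 4},
    {"dx": -0.5, "dy": 0, "dz": 6.7, "rx": 0, "ry": 0, "rz": 0, "jaw": 4},
    {"dx": -0.5, "dy": 0, "dz": 6.8, "rx": 0, "ry": 0, "rz": 0, "jaw": 4},
    {"dx": -0.5, "dy": 0, "dz": 6.9, "rx": 0, "ry": 0, "rz": 0, "jaw": 4},
  ],
)

```text
time: 6.25
tool_pos: [555.3, -287.8, 82.2]
orientation: [2.356, 2.076, 0.001]
force: [0.6, 0.5, -3.1]
finger_gap: 51.9
grasp_force: 20.0
```

>>> servo_tool(
  targets=[
    {"dx": 0, "dy": 0, "dz": 0.05, "rx": 0, "ry": 0, "rz": 0, "jaw": 4},
    {"dx": 0, "dy": 0, "dz": 0.05, "rx": 0, "ry": 0, "rz": 0, "jaw": 4},
    {"dx": 0, "dy": 0, "dz": 0.05, "rx": 0, "ry": 0, "rz": 0, "jaw": 4},
    {"dx": 0, "dy": 0, "dz": 0.1, "rx": 0, "ry": 0, "rz": 0, "jaw": 4},
    {"dx": 0, "dy": 0, "dz": 0.1, "rx": 0, "ry": 0, "rz": 0, "jaw": 4},
    {"dx": 0, "dy": 0, "dz": 0.1, "rx": 0, "ry": 0, "rz": 0, "jaw": 4},
    {"dx": 0, "dy": 0, "dz": 0.1, "rx": 0, "ry": 0, "rz": 0, "jaw": 4},
    {"dx": 0, "dy": 0, "dz": 0.1, "rx": 0, "ry": 0, "rz": 0, "jaw": 4},
  ],
)

```text
time: 7.25
tool_pos: [555.0, -287.7, 81.0]
orientation: [2.357, 2.077, 0.0]
force: [-3.1, 1.3, 5.7]
finger_gap: 51.7
grasp_force: 20.0
```

>>> servo_tool(
  targets=[
    {"dx": 0, "dy": 0, "dz": -0.05, "rx": 0, "ry": 0, "rz": 0, "jaw": 5.2},
    {"dx": 0, "dy": 0, "dz": -0.05, "rx": 0, "ry": 0, "rz": 0, "jaw": 5.6},
    {"dx": 0, "dy": 0, "dz": -0.05, "rx": 0, "ry": 0, "rz": 0, "jaw": 6.6},
    {"dx": 0, "dy": 0, "dz": -0.05, "rx": 0, "ry": 0, "rz": 0, "jaw": 7.6},
    {"dx": 0, "dy": 0, "dz": -0.05, "rx": 0, "ry": 0, "rz": 0, "jaw": 8.4},
    {"dx": 0, "dy": 0, "dz": -0.5, "rx": 0, "ry": 0, "rz": 0, "jaw": 8.4},
    {"dx": 0, "dy": 0, "dz": -3, "rx": 0, "ry": 0, "rz": 0, "jaw": 8.4},
    {"dx": 0, "dy": 0, "dz": -7, "rx": 0, "ry": 0, "rz": 0, "jaw": 8.4},
  ],
)

```text
time: 8.25
tool_pos: [553.9, -286.9, 150.3]
orientation: [-2.355, -2.075, 0.001]
force: [-0.1, -1.1, -0.4]
finger_gap: 84.3
grasp_force: 0.0
```

```bash
python3 -c "
from h import *
go(609.5,47,140,-7.2)"
```

```text
t 8.25 pos [ 553.9 -286.9  150.3] yaw -7.2 gap 84.3 F [-0.1 -1.1 -0.4] gf 0.0
d [33.83  1.31  1.08] r [-0.2 -0.1 -0. ]
```

>>> servo_tool(
  targets=[
    {"dx": 3, "dy": 0.1, "dz": -2, "rx": 0, "ry": 0, "rz": 0, "jaw": 8.7},
    {"dx": 8, "dy": 0.3, "dz": -3, "rx": 0, "ry": 0, "rz": 0, "jaw": 8.7},
    {"dx": 13.5, "dy": 0.5, "dz": -3, "rx": 0, "ry": 0, "rz": 0, "jaw": 8.7},
    {"dx": 19, "dy": 0.7, "dz": -3, "rx": 0, "ry": 0, "rz": 0, "jaw": 8.7},
    {"dx": 24.5, "dy": 1, "dz": -3, "rx": 0, "ry": 0, "rz": 0, "jaw": 8.7},
    {"dx": 30, "dy": 1.2, "dz": -3, "rx": 0, "ry": 0, "rz": 0, "jaw": 8.7},
    {"dx": 33, "dy": 1.4, "dz": -2.5, "rx": 0, "ry": 0, "rz": 0, "jaw": 8.7},
    {"dx": 33.9, "dy": 1.4, "dz": -1, "rx": 0, "ry": 0, "rz": 0, "jaw": 8.7},
  ],
)

```text
time: 9.25
tool_pos: [612.5, 48.7, 161.3]
orientation: [2.353, 2.079, 0.003]
force: [-0.2, -0.2, 0.1]
finger_gap: 87.1
grasp_force: 0.0
```

```bash
python3 -c "
from h import *
go(610,47.5,80,-7.2)"
```

```text
t 9.25 pos [612.5  48.7 161.3] yaw -7.1 gap 87.1 F [-0.2 -0.2  0.1] gf 0.0
d [-0.15 -0.25  8.13] r [ 0.1 -0.   0.1]
```

>>> servo_tool(
  targets=[
    {"dx": -0.1, "dy": -0.1, "dz": 2, "rx": 0, "ry": 0, "rz": 0, "jaw": 8.7},
    {"dx": -0.1, "dy": -0.1, "dz": 4.5, "rx": 0, "ry": 0, "rz": 0, "jaw": 8.7},
    {"dx": -0.1, "dy": -0.1, "dz": 6.5, "rx": 0, "ry": 0, "rz": 0, "jaw": 8.7},
    {"dx": -0.1, "dy": -0.1, "dz": 7.7, "rx": 0, "ry": 0, "rz": 0, "jaw": 8.7},
    {"dx": -0.1, "dy": -0.1, "dz": 8.1, "rx": 0, "ry": 0, "rz": 0, "jaw": 8.7},
    {"dx": -0.1, "dy": -0.1, "dz": 8.1, "rx": 0, "ry": 0, "rz": 0, "jaw": 8.7},
    {"dx": -0.1, "dy": -0.1, "dz": 8.1, "rx": 0, "ry": 0, "rz": 0, "jaw": 8.7},
    {"dx": -0.1, "dy": -0.1, "dz": 8.1, "rx": 0, "ry": 0, "rz": 0, "jaw": 8.7},
  ],
)

```text
time: 10.25
tool_pos: [610.9, 46.2, 80.4]
orientation: [2.357, 2.076, 0.002]
force: [-0.0, 0.2, -0.2]
finger_gap: 86.8
grasp_force: 0.0
```

```bash
python3 -c "
from h import *
go(610,47.5,80,-7.2)"
```

```text
t 10.25 pos [610.9  46.2  80.4] yaw -7.2 gap 86.8 F [-0.   0.2 -0.2] gf 0.0
d [ 0.12 -0.11  0.04] r [ 0.1 -0.  -0. ]
```

>>> servo_tool(
  targets=[
    {"dx": 0.1, "dy": -0.1, "dz": 0, "rx": 0, "ry": 0, "rz": 0, "jaw": 7},
    {"dx": 0.1, "dy": -0.1, "dz": 0, "rx": 0, "ry": 0, "rz": 0, "jaw": 6.2},
    {"dx": 0.1, "dy": -0.1, "dz": 0, "rx": 0, "ry": 0, "rz": 0, "jaw": 5.9},
    {"dx": 0.1, "dy": -0.1, "dz": 0, "rx": 0, "ry": 0, "rz": 0, "jaw": 5.6},
    {"dx": 0.1, "dy": -0.1, "dz": 0, "rx": 0, "ry": 0, "rz": 0, "jaw": 5.3},
    {"dx": 0.1, "dy": -0.1, "dz": 0, "rx": 0, "ry": 0, "rz": 0, "jaw": 4.8},
    {"dx": 0.1, "dy": -0.1, "dz": 0, "rx": 0, "ry": 0, "rz": 0, "jaw": 4.8},
    {"dx": 0.1, "dy": -0.1, "dz": 0, "rx": 0, "ry": 0, "rz": 0, "jaw": 4.8},
  ],
  grip_force=20,
)

```text
time: 11.25
tool_pos: [609.4, 47.2, 79.7]
orientation: [-2.357, -2.077, 0.0]
force: [-1.4, 0.2, 0.8]
finger_gap: 58.2
grasp_force: 20.0
```

```bash
python3 -c "
from h import *
go(463,-299,150,-7.2)"
```

```text
t 11.25 pos [609.4  47.2  79.7] yaw -7.2 gap 58.2 F [-1.4  0.2  0.8] gf 20.0
d [-36.19 -10.16  -7.04] r [-0. -0. -0.]
```

>>> servo_tool(
  targets=[
    {"dx": 0, "dy": 0, "dz": -2, "rx": 0, "ry": 0, "rz": 0, "jaw": 4.8},
    {"dx": -1, "dy": -0.5, "dz": -5, "rx": 0, "ry": 0, "rz": 0, "jaw": 4.8},
    {"dx": -4, "dy": -2, "dz": -7, "rx": 0, "ry": 0, "rz": 0, "jaw": 4.8},
    {"dx": -9, "dy": -4, "dz": -7, "rx": 0, "ry": 0, "rz": 0, "jaw": 4.8},
    {"dx": -14, "dy": -6, "dz": -7, "rx": 0, "ry": 0, "rz": 0, "jaw": 4.8},
    {"dx": -19, "dy": -8, "dz": -7, "rx": 0, "ry": 0, "rz": 0, "jaw": 4.8},
    {"dx": -24, "dy": -9.5, "dz": -7, "rx": 0, "ry": 0, "rz": 0, "jaw": 4.8},
    {"dx": -29, "dy": -10.2, "dz": -7, "rx": 0, "ry": 0, "rz": 0, "jaw": 4.8},
  ],
)

```text
time: 12.25
tool_pos: [470.4, -228.8, 149.5]
orientation: [-2.357, -2.076, 0.0]
force: [-0.2, -0.1, -2.2]
finger_gap: 57.9
grasp_force: 20.0
```

>>> servo_tool(
  targets=[
    {"dx": -3.5, "dy": 0, "dz": 0, "rx": 0, "ry": 0, "rz": 0, "jaw": 4.8},
    {"dx": -6, "dy": 0, "dz": 0, "rx": 0, "ry": 0, "rz": 0, "jaw": 4.8},
    {"dx": -7.2, "dy": 0, "dz": 0.5, "rx": 0, "ry": 0, "rz": 0, "jaw": 4.8},
    {"dx": -7.2, "dy": 0, "dz": 2.5, "rx": 0, "ry": 0, "rz": 0, "jaw": 4.8},
    {"dx": -7.2, "dy": 0, "dz": 4.5, "rx": 0, "ry": 0, "rz": 0, "jaw": 4.8},
    {"dx": -7.2, "dy": 0, "dz": 6, "rx": 0, "ry": 0, "rz": 0, "jaw": 4.8},
    {"dx": -7.2, "dy": 0, "dz": 6.6, "rx": 0, "ry": 0, "rz": 0, "jaw": 4.8},
    {"dx": -7.2, "dy": 0, "dz": 6.7, "rx": 0, "ry": 0, "rz": 0, "jaw": 4.8},
  ],
)

```text
time: 13.25
tool_pos: [462.7, -298.8, 82.4]
orientation: [-2.357, -2.077, -0.0]
force: [-0.7, -1.1, -1.4]
finger_gap: 57.8
grasp_force: 20.0
```

```bash
python3 -c "
from h import *
go(463,-299,79.7,-7.2)"
```

```text
t 13.25 pos [ 462.7 -298.8   82.4] yaw -7.2 gap 57.8 F [-0.7 -1.1 -1.4] gf 20.0
d [-0.02  0.03  0.27] r [-0. -0. -0.]
```

>>> servo_tool(
  targets=[
    {"dx": 0, "dy": 0, "dz": 0.1, "rx": 0, "ry": 0, "rz": 0, "jaw": 4.8},
    {"dx": 0, "dy": 0, "dz": 0.15, "rx": 0, "ry": 0, "rz": 0, "jaw": 4.8},
    {"dx": 0, "dy": 0, "dz": 0.2, "rx": 0, "ry": 0, "rz": 0, "jaw": 4.8},
    {"dx": 0, "dy": 0, "dz": 0.25, "rx": 0, "ry": 0, "rz": 0, "jaw": 4.8},
    {"dx": 0, "dy": 0, "dz": 0.3, "rx": 0, "ry": 0, "rz": 0, "jaw": 4.8},
    {"dx": 0, "dy": 0, "dz": 0.3, "rx": 0, "ry": 0, "rz": 0, "jaw": 4.8},
    {"dx": 0, "dy": 0, "dz": 0.3, "rx": 0, "ry": 0, "rz": 0, "jaw": 4.8},
    {"dx": 0, "dy": 0, "dz": 0.3, "rx": 0, "ry": 0, "rz": 0, "jaw": 4.8},
  ],
)

```text
time: 14.25
tool_pos: [462.7, -299.1, 79.7]
orientation: [2.357, 2.077, 0.0]
force: [-0.1, 0.7, -2.1]
finger_gap: 57.4
grasp_force: 20.0
```

>>> servo_tool(
  targets=[
    {"dx": 0, "dy": 0, "dz": 0.03, "rx": 0, "ry": 0, "rz": 0, "jaw": 4.8},
    {"dx": 0, "dy": 0, "dz": 0.06, "rx": 0, "ry": 0, "rz": 0, "jaw": 4.8},
    {"dx": 0, "dy": 0, "dz": 0.1, "rx": 0, "ry": 0, "rz": 0, "jaw": 4.8},
    {"dx": 0, "dy": 0, "dz": 0.1, "rx": 0, "ry": 0, "rz": 0, "jaw": 4.8},
    {"dx": 0, "dy": 0, "dz": 0.13, "rx": 0, "ry": 0, "rz": 0, "jaw": 4.8},
    {"dx": 0, "dy": 0, "dz": 0.15, "rx": 0, "ry": 0, "rz": 0, "jaw": 4.8},
    {"dx": 0, "dy": 0, "dz": 0.15, "rx": 0, "ry": 0, "rz": 0, "jaw": 4.8},
    {"dx": 0, "dy": 0, "dz": 0.15, "rx": 0, "ry": 0, "rz": 0, "jaw": 4.8},
  ],
)

```text
time: 15.25
tool_pos: [462.7, -299.2, 79.6]
orientation: [2.357, 2.076, -0.0]
force: [-3.6, 2.3, 13.8]
finger_gap: 57.8
grasp_force: 20.0
```

>>> servo_tool(
  targets=[
    {"dx": 0, "dy": 0, "dz": -0.1, "rx": 0, "ry": 0, "rz": 0, "jaw": 5.8},
    {"dx": 0, "dy": 0, "dz": -0.1, "rx": 0, "ry": 0, "rz": 0, "jaw": 6.2},
    {"dx": 0, "dy": 0, "dz": -0.1, "rx": 0, "ry": 0, "rz": 0, "jaw": 7},
    {"dx": 0, "dy": 0, "dz": -0.1, "rx": 0, "ry": 0, "rz": 0, "jaw": 8},
    {"dx": 0, "dy": 0, "dz": -0.2, "rx": 0, "ry": 0, "rz": 0, "jaw": 8.6},
    {"dx": 0, "dy": 0, "dz": -1, "rx": 0, "ry": 0, "rz": 0, "jaw": 8.6},
    {"dx": 0, "dy": 0, "dz": -4, "rx": 0, "ry": 0, "rz": 0, "jaw": 8.6},
    {"dx": 0, "dy": 0, "dz": -9, "rx": 0, "ry": 0, "rz": 0, "jaw": 8.6},
  ],
)

```text
time: 16.25
tool_pos: [461.7, -298.2, 168.1]
orientation: [-2.355, -2.074, 0.001]
force: [0.2, -0.9, 0.3]
finger_gap: 86.4
grasp_force: 0.0
```

```bash
python3 -c "
from h import *
go(622,112.5,160,-7.2)"
```

```text
t 16.25 pos [ 461.7 -298.2  168.1] yaw -7.2 gap 86.4 F [ 0.2 -0.9  0.3] gf 0.0
d [42.76 10.73  0.87] r [-0.2 -0.1 -0. ]
```

>>> servo_tool(
  targets=[
    {"dx": 3, "dy": 0.8, "dz": 0, "rx": 0, "ry": 0, "rz": 0, "jaw": 8.7},
    {"dx": 8, "dy": 2, "dz": 0, "rx": 0, "ry": 0, "rz": 0, "jaw": 8.7},
    {"dx": 14, "dy": 3.5, "dz": 0, "rx": 0, "ry": 0, "rz": 0, "jaw": 8.7},
    {"dx": 20, "dy": 5, "dz": 0, "rx": 0, "ry": 0, "rz": 0, "jaw": 8.7},
    {"dx": 26, "dy": 6.5, "dz": 0, "rx": 0, "ry": 0, "rz": 0, "jaw": 8.7},
    {"dx": 32, "dy": 8, "dz": 0, "rx": 0, "ry": 0, "rz": 0, "jaw": 8.7},
    {"dx": 38, "dy": 9.5, "dz": 0, "rx": 0, "ry": 0, "rz": 0, "jaw": 8.7},
    {"dx": 42.9, "dy": 10.6, "dz": 0, "rx": 0, "ry": 0, "rz": 0, "jaw": 8.7},
  ],
)

```text
time: 17.25
tool_pos: [622.8, 115.7, 168.9]
orientation: [2.356, 2.078, 0.002]
force: [0.7, -1.2, -0.7]
finger_gap: 86.8
grasp_force: 0.0
```

>>> servo_tool(
  targets=[
    {"dx": 0, "dy": 0, "dz": 0, "rx": 0, "ry": 0, "rz": 0, "jaw": 8.7},
    {"dx": 0, "dy": 0, "dz": 1, "rx": 0, "ry": 0, "rz": 0, "jaw": 8.7},
    {"dx": 0, "dy": 0, "dz": 3, "rx": 0, "ry": 0, "rz": 0, "jaw": 8.7},
    {"dx": 0, "dy": 0, "dz": 5.5, "rx": 0, "ry": 0, "rz": 0, "jaw": 8.7},
    {"dx": 0, "dy": 0, "dz": 7.5, "rx": 0, "ry": 0, "rz": 0, "jaw": 8.7},
    {"dx": 0, "dy": 0, "dz": 8.7, "rx": 0, "ry": 0, "rz": 0, "jaw": 8.7},
    {"dx": 0, "dy": 0, "dz": 9, "rx": 0, "ry": 0, "rz": 0, "jaw": 8.7},
    {"dx": 0, "dy": 0, "dz": 9, "rx": 0, "ry": 0, "rz": 0, "jaw": 8.7},
  ],
)

```text
time: 18.25
tool_pos: [622.1, 112.8, 78.5]
orientation: [2.358, 2.076, 0.0]
force: [0.4, 0.3, -0.1]
finger_gap: 87.2
grasp_force: 0.0
```

```bash
python3 -c "
from h import *
go(622,112.5,80,-7.2)"
```

```text
t 18.25 pos [622.1 112.8  78.5] yaw -7.3 gap 87.2 F [ 0.4  0.3 -0.1] gf 0.0
d [-0.03 -0.01 -0.15] r [ 0.  -0.  -0.1]
```

>>> servo_tool(
  targets=[
    {"dx": 0, "dy": 0, "dz": -0.1, "rx": 0, "ry": 0, "rz": 0, "jaw": 6.5},
    {"dx": 0, "dy": 0, "dz": -0.1, "rx": 0, "ry": 0, "rz": 0, "jaw": 5.6},
    {"dx": 0, "dy": 0, "dz": -0.1, "rx": 0, "ry": 0, "rz": 0, "jaw": 5.2},
    {"dx": 0, "dy": 0, "dz": -0.1, "rx": 0, "ry": 0, "rz": 0, "jaw": 4.9},
    {"dx": 0, "dy": 0, "dz": -0.1, "rx": 0, "ry": 0, "rz": 0, "jaw": 4.5},
    {"dx": 0, "dy": 0, "dz": -0.1, "rx": 0, "ry": 0, "rz": 0, "jaw": 4},
    {"dx": 0, "dy": 0, "dz": -0.1, "rx": 0, "ry": 0, "rz": 0, "jaw": 4},
    {"dx": 0, "dy": 0, "dz": -0.1, "rx": 0, "ry": 0, "rz": 0, "jaw": 4},
  ],
  grip_force=22,
)

```text
time: 19.25
tool_pos: [621.9, 113.3, 79.3]
orientation: [-2.357, -2.077, -0.0]
force: [-1.4, 0.6, 3.1]
finger_gap: 50.1
grasp_force: 21.9
```

```bash
python3 -c "
from h import *
go(371.5,-308,150,-7.2)"
```

```text
t 19.25 pos [621.9 113.3  79.3] yaw -7.2 gap 50.1 F [-1.4  0.6  3.1] gf 21.9
d [-44.94 -19.53  -7.08] r [-0. -0. -0.]
```

>>> servo_tool(
  targets=[
    {"dx": 0, "dy": 0, "dz": -2, "rx": 0, "ry": 0, "rz": 0, "jaw": 4},
    {"dx": -1, "dy": -1, "dz": -5, "rx": 0, "ry": 0, "rz": 0, "jaw": 4},
    {"dx": -4, "dy": -3, "dz": -7, "rx": 0, "ry": 0, "rz": 0, "jaw": 4},
    {"dx": -9, "dy": -6, "dz": -7, "rx": 0, "ry": 0, "rz": 0, "jaw": 4},
    {"dx": -14, "dy": -9, "dz": -7, "rx": 0, "ry": 0, "rz": 0, "jaw": 4},
    {"dx": -19, "dy": -12, "dz": -7, "rx": 0, "ry": 0, "rz": 0, "jaw": 4},
    {"dx": -24, "dy": -15, "dz": -7, "rx": 0, "ry": 0, "rz": 0, "jaw": 4},
    {"dx": -29, "dy": -17.5, "dz": -7, "rx": 0, "ry": 0, "rz": 0, "jaw": 4},
  ],
)

```text
time: 20.25
tool_pos: [409.8, -153.3, 148.7]
orientation: [-2.356, -2.077, 0.001]
force: [0.8, -0.9, -4.0]
finger_gap: 50.2
grasp_force: 21.9
```

>>> servo_tool(
  targets=[
    {"dx": -5, "dy": -1.3, "dz": 0, "rx": 0, "ry": 0, "rz": 0, "jaw": 4},
    {"dx": -10, "dy": -2, "dz": 0, "rx": 0, "ry": 0, "rz": 0, "jaw": 4},
    {"dx": -14, "dy": -2, "dz": 0, "rx": 0, "ry": 0, "rz": 0, "jaw": 4},
    {"dx": -16, "dy": -2, "dz": 0.5, "rx": 0, "ry": 0, "rz": 0, "jaw": 4},
    {"dx": -16, "dy": -2, "dz": 2.5, "rx": 0, "ry": 0, "rz": 0, "jaw": 4},
    {"dx": -16, "dy": -2, "dz": 4.5, "rx": 0, "ry": 0, "rz": 0, "jaw": 4},
    {"dx": -16, "dy": -2, "dz": 5.8, "rx": 0, "ry": 0, "rz": 0, "jaw": 4},
    {"dx": -16, "dy": -2, "dz": 6.4, "rx": 0, "ry": 0, "rz": 0, "jaw": 4},
  ],
)

```text
time: 21.25
tool_pos: [371.5, -307.7, 84.2]
orientation: [-2.355, -2.076, -0.0]
force: [-0.4, -0.6, -3.3]
finger_gap: 50.0
grasp_force: 21.9
```

>>> servo_tool(
  targets=[
    {"dx": 0, "dy": 0, "dz": 0.1, "rx": 0, "ry": 0, "rz": 0, "jaw": 4},
    {"dx": 0, "dy": 0, "dz": 0.15, "rx": 0, "ry": 0, "rz": 0, "jaw": 4},
    {"dx": 0, "dy": 0, "dz": 0.2, "rx": 0, "ry": 0, "rz": 0, "jaw": 4},
    {"dx": 0, "dy": 0, "dz": 0.25, "rx": 0, "ry": 0, "rz": 0, "jaw": 4},
    {"dx": 0, "dy": 0, "dz": 0.3, "rx": 0, "ry": 0, "rz": 0, "jaw": 4},
    {"dx": 0, "dy": 0, "dz": 0.35, "rx": 0, "ry": 0, "rz": 0, "jaw": 4},
    {"dx": 0, "dy": 0, "dz": 0.4, "rx": 0, "ry": 0, "rz": 0, "jaw": 4},
    {"dx": 0, "dy": 0, "dz": 0.4, "rx": 0, "ry": 0, "rz": 0, "jaw": 4},
  ],
)

```text
time: 22.25
tool_pos: [371.7, -308.6, 81.1]
orientation: [-2.357, -2.077, -0.0]
force: [0.2, 0.5, -4.2]
finger_gap: 49.9
grasp_force: 21.9
```

Not in contact yet; lower in small steps.

>>> servo_tool(
  targets=[
    {"dx": 0, "dy": 0, "dz": 0.05, "rx": 0, "ry": 0, "rz": 0, "jaw": 4},
    {"dx": 0, "dy": 0, "dz": 0.1, "rx": 0, "ry": 0, "rz": 0, "jaw": 4},
    {"dx": 0, "dy": 0, "dz": 0.15, "rx": 0, "ry": 0, "rz": 0, "jaw": 4},
    {"dx": 0, "dy": 0, "dz": 0.18, "rx": 0, "ry": 0, "rz": 0, "jaw": 4},
    {"dx": 0, "dy": 0, "dz": 0.2, "rx": 0, "ry": 0, "rz": 0, "jaw": 4},
    {"dx": 0, "dy": 0, "dz": 0.2, "rx": 0, "ry": 0, "rz": 0, "jaw": 4},
    {"dx": 0, "dy": 0, "dz": 0.2, "rx": 0, "ry": 0, "rz": 0, "jaw": 4},
    {"dx": 0, "dy": 0, "dz": 0.2, "rx": 0, "ry": 0, "rz": 0, "jaw": 4},
  ],
)

```text
time: 23.25
tool_pos: [371.8, -308.7, 79.3]
orientation: [2.357, 2.077, 0.0]
force: [-1.1, 1.0, 1.3]
finger_gap: 50.1
grasp_force: 21.9
```

>>> servo_tool(
  targets=[
    {"dx": 0, "dy": 0, "dz": 0, "rx": 0, "ry": 0, "rz": 0, "jaw": 5},
    {"dx": 0, "dy": 0, "dz": 0, "rx": 0, "ry": 0, "rz": 0, "jaw": 5.4},
    {"dx": 0, "dy": 0, "dz": 0, "rx": 0, "ry": 0, "rz": 0, "jaw": 6.2},
    {"dx": 0, "dy": 0, "dz": 0, "rx": 0, "ry": 0, "rz": 0, "jaw": 7.2},
    {"dx": 0, "dy": 0, "dz": -0.1, "rx": 0, "ry": 0, "rz": 0, "jaw": 8},
    {"dx": 0, "dy": 0, "dz": -1, "rx": 0, "ry": 0, "rz": 0, "jaw": 8},
    {"dx": 0, "dy": 0, "dz": -4, "rx": 0, "ry": 0, "rz": 0, "jaw": 8},
    {"dx": 0, "dy": 0, "dz": -9, "rx": 0, "ry": 0, "rz": 0, "jaw": 8},
  ],
)

```text
time: 24.25
tool_pos: [370.9, -307.7, 169.4]
orientation: [-2.355, -2.074, 0.0]
force: [1.0, -0.6, -0.1]
finger_gap: 80.0
grasp_force: 0.0
```

```bash
python3 -c "
from h import *
go(666,44.5,170,-7.2)
go(600,10,170,-7.2)"
```

```text
t 24.25 pos [ 370.9 -307.7  169.4] yaw -7.2 gap 80.0 F [ 1.  -0.6 -0.1] gf 0.0
d [38.66 24.84 -0.04] r [-0.2 -0.1 -0. ]
t 24.25 pos [ 370.9 -307.7  169.4] yaw -7.2 gap 80.0 F [ 1.  -0.6 -0.1] gf 0.0
d [ 3.440e+01  1.873e+01 -3.000e-02] r [-0.2 -0.1 -0. ]
```

>>> servo_tool(
  targets=[
    {"dx": 3, "dy": 1.5, "dz": 0, "rx": 0, "ry": 0, "rz": 0, "jaw": 7},
    {"dx": 8, "dy": 4.5, "dz": 0, "rx": 0, "ry": 0, "rz": 0, "jaw": 7},
    {"dx": 13, "dy": 8, "dz": 0, "rx": 0, "ry": 0, "rz": 0, "jaw": 7},
    {"dx": 18, "dy": 11.5, "dz": 0, "rx": 0, "ry": 0, "rz": 0, "jaw": 7},
    {"dx": 23, "dy": 15, "dz": 0, "rx": 0, "ry": 0, "rz": 0, "jaw": 7},
    {"dx": 28, "dy": 18.5, "dz": 0, "rx": 0, "ry": 0, "rz": 0, "jaw": 7},
    {"dx": 33, "dy": 22, "dz": 0, "rx": 0, "ry": 0, "rz": 0, "jaw": 7},
    {"dx": 37, "dy": 24, "dz": 0, "rx": 0, "ry": 0, "rz": 0, "jaw": 7},
  ],
)

```text
time: 25.25
tool_pos: [658.4, 30.3, 169.8]
orientation: [2.356, 2.077, 0.002]
force: [0.1, -0.3, -0.2]
finger_gap: 69.9
grasp_force: 0.0
```

>>> servo_tool(
  targets=[
    {"dx": 1.7, "dy": 0.7, "dz": 0, "rx": 0, "ry": 0, "rz": 0, "jaw": 7},
    {"dx": 1.7, "dy": 0.7, "dz": 1, "rx": 0, "ry": 0, "rz": 0, "jaw": 7},
    {"dx": 1.7, "dy": 0.7, "dz": 3, "rx": 0, "ry": 0, "rz": 0, "jaw": 7},
    {"dx": 1.7, "dy": 0.7, "dz": 5, "rx": 0, "ry": 0, "rz": 0, "jaw": 7},
    {"dx": 1.7, "dy": 0.7, "dz": 6, "rx": 0, "ry": 0, "rz": 0, "jaw": 7},
    {"dx": 1.7, "dy": 0.7, "dz": 6, "rx": 0, "ry": 0, "rz": 0, "jaw": 7},
    {"dx": 1.7, "dy": 0.7, "dz": 6, "rx": 0, "ry": 0, "rz": 0, "jaw": 7},
    {"dx": 1.7, "dy": 0.7, "dz": 6, "rx": 0, "ry": 0, "rz": 0, "jaw": 7},
  ],
)

```text
time: 26.25
tool_pos: [666.2, 44.0, 110.1]
orientation: [2.357, 2.076, 0.002]
force: [0.3, 0.4, 0.0]
finger_gap: 70.4
grasp_force: 0.0
```

Run:
```python
from h import *
go(666.5,44.5,22,-7.2)
f=grab('wrist','w2'); P=wcloud(f)
for n,P in(('w',P),('side',cloud(grab('side'))),('scene',cloud(grab('scene')))):
  m=(P[...,0]>635)&(P[...,0]<710)&(P[...,1]>-80)&(P[...,1]<160)&(P[...,2]>58)&(P[...,2]<72)
  q=P[m]; rr=cv2.minAreaRect(q[:,:2].astype(np.float32)); print(n,len(q),np.round(rr[0],1),np.round(rr[1],1),round(rr[2],1),np.median(q[:,2]).round(1))
```

```text
t 26.25 pos [666.2  44.  110.1] yaw -7.2 gap 70.4 F [0.3 0.4 0. ] gf 0.0
d [0.06 0.01 8.81] r [ 0.1 -0.  -0. ]
w 14203 [665.5  45.2] [178.   35.5] 82.9 66.4
side 1072 [666.1  44.5] [182.9  35.8] 82.9 66.8
scene 941 [669.4  43.8] [179.   37.4] 82.6 64.9
```

View pics/w2.png

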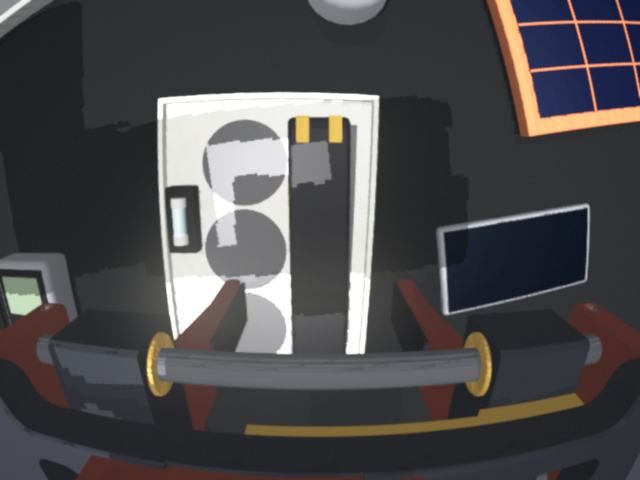

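The fingers straddle the battery (320,235), and the contacts (318,128) are at the +y end. I go down and grip.

>>> servo_tool(
  targets=[
    {"dx": 0.1, "dy": 0, "dz": 1, "rx": 0, "ry": 0, "rz": 0, "jaw": 6.2},
    {"dx": 0.1, "dy": 0, "dz": 3, "rx": 0, "ry": 0, "rz": 0, "jaw": 6.2},
    {"dx": 0.1, "dy": 0, "dz": 5, "rx": 0, "ry": 0, "rz": 0, "jaw": 6.2},
    {"dx": 0.1, "dy": 0, "dz": 7, "rx": 0, "ry": 0, "rz": 0, "jaw": 6.2},
    {"dx": 0.1, "dy": 0, "dz": 8.3, "rx": 0, "ry": 0, "rz": 0, "jaw": 6.2},
    {"dx": 0.1, "dy": 0, "dz": 8.8, "rx": 0, "ry": 0, "rz": 0, "jaw": 6.2},
    {"dx": 0.1, "dy": 0, "dz": 8.8, "rx": 0, "ry": 0, "rz": 0, "jaw": 6.2},
    {"dx": 0.1, "dy": 0, "dz": 8.8, "rx": 0, "ry": 0, "rz": 0, "jaw": 6.2},
  ],
)

```text
time: 27.4
tool_pos: [666.4, 45.2, 21.9]
orientation: [2.357, 2.076, 0.002]
force: [0.1, -0.0, 0.4]
finger_gap: 62.0
grasp_force: 0.0
```

>>> servo_tool(
  targets=[
    {"dx": 0, "dy": 0, "dz": 0, "rx": 0, "ry": 0, "rz": 0, "jaw": 5},
    {"dx": 0, "dy": 0, "dz": 0, "rx": 0, "ry": 0, "rz": 0, "jaw": 4.2},
    {"dx": 0, "dy": 0, "dz": 0, "rx": 0, "ry": 0, "rz": 0, "jaw": 3.8},
    {"dx": 0, "dy": 0, "dz": 0, "rx": 0, "ry": 0, "rz": 0, "jaw": 3.5},
    {"dx": 0, "dy": 0, "dz": 0, "rx": 0, "ry": 0, "rz": 0, "jaw": 3.2},
    {"dx": 0, "dy": 0, "dz": 0, "rx": 0, "ry": 0, "rz": 0, "jaw": 2.5},
    {"dx": 0, "dy": 0, "dz": 0, "rx": 0, "ry": 0, "rz": 0, "jaw": 2.5},
    {"dx": 0, "dy": 0, "dz": 0, "rx": 0, "ry": 0, "rz": 0, "jaw": 2.5},
  ],
  grip_force=35,
)

```text
time: 28.4
tool_pos: [666.2, 45.1, 21.4]
orientation: [2.357, 2.076, 0.001]
force: [2.5, -0.0, 0.1]
finger_gap: 34.9
grasp_force: 35.0
```

>>> servo_tool(
  targets=[
    {"dx": 0, "dy": 0, "dz": -0.5, "rx": 0, "ry": 0, "rz": 0, "jaw": 2.5},
    {"dx": 0, "dy": 0, "dz": -1.5, "rx": 0, "ry": 0, "rz": 0, "jaw": 2.5},
    {"dx": 0, "dy": 0, "dz": -3, "rx": 0, "ry": 0, "rz": 0, "jaw": 2.5},
    {"dx": 0, "dy": 0, "dz": -5, "rx": 0, "ry": 0, "rz": 0, "jaw": 2.5},
    {"dx": 0, "dy": 0, "dz": -7, "rx": 0, "ry": 0, "rz": 0, "jaw": 2.5},
    {"dx": 0, "dy": 0, "dz": -9, "rx": 0, "ry": 0, "rz": 0, "jaw": 2.5},
    {"dx": 0, "dy": 0, "dz": -10.5, "rx": 0, "ry": 0, "rz": 0, "jaw": 2.5},
    {"dx": 0, "dy": 0, "dz": -11, "rx": 0, "ry": 0, "rz": 0, "jaw": 2.5},
  ],
)

```text
time: 29.4
tool_pos: [666.5, 45.1, 133.1]
orientation: [2.356, 2.076, 0.003]
force: [0.1, 0.4, -3.9]
finger_gap: 35.0
grasp_force: 35.0
```

Run:
```python
from h import *
go(455,332,110,-83.2-0)
for n in('side','scene'):
  f=grab(n); P=cloud(f)
  for lo,hi in((18,25),(44,56)):
    m=(P[...,0]>330)&(P[...,0]<640)&(P[...,1]>285)&(P[...,1]<400)&(P[...,2]>lo)&(P[...,2]<hi)
    q=P[m]; rr=cv2.minAreaRect(q[:,:2].astype(np.float32)); print(n,len(q),np.round(rr[0],1),np.round(rr[1],1),round(rr[2],1))
```

```text
t 29.4 pos [666.5  45.1 133.1] yaw -7.2 gap 35.0 F [ 0.1  0.4 -3.9] gf 35.0
d [ 25.79 -24.6    2.25] r [ 0.1 -0.1 76. ]
side 663 [487.6 337. ] [272.   76.2] 6.5
side 329 [578.7 345.1] [53.7 70.3] 7.2
scene 606 [490.8 335.9] [273.5  68.3] 7.0
scene 681 [583.4 347.2] [54.1 68.1] 8.1
```

>>> servo_tool(
  targets=[
    {"dx": 2, "dy": -2, "dz": 0, "rx": 0, "ry": 0, "rz": 5, "jaw": 2.5},
    {"dx": 6, "dy": -6, "dz": 0, "rx": 0, "ry": 0, "rz": 14, "jaw": 2.5},
    {"dx": 10, "dy": -9.6, "dz": 0, "rx": 0, "ry": 0, "rz": 24, "jaw": 2.5},
    {"dx": 14, "dy": -13.4, "dz": 0, "rx": 0, "ry": 0, "rz": 34, "jaw": 2.5},
    {"dx": 18, "dy": -17.2, "dz": 0, "rx": 0, "ry": 0, "rz": 44, "jaw": 2.5},
    {"dx": 21.5, "dy": -20.6, "dz": 0, "rx": 0, "ry": 0, "rz": 54, "jaw": 2.5},
    {"dx": 24.5, "dy": -23.5, "dz": 0, "rx": 0, "ry": 0, "rz": 64, "jaw": 2.5},
    {"dx": 25.8, "dy": -24.6, "dz": 0, "rx": 0, "ry": 0, "rz": 73, "jaw": 2.5},
  ],
)

```text
time: 30.5
tool_pos: [451.7, 333.4, 130.4]
orientation: [3.13, 0.262, -0.004]
force: [-0.1, -0.4, -3.5]
finger_gap: 34.8
grasp_force: 35.0
```

>>> servo_tool(
  targets=[
    {"dx": 0, "dy": 0, "dz": 0, "rx": 0, "ry": 0, "rz": 3, "jaw": 2.5},
    {"dx": 0, "dy": 0, "dz": 0, "rx": 0, "ry": 0, "rz": 3, "jaw": 2.5},
    {"dx": 0, "dy": 0, "dz": 0, "rx": 0, "ry": 0, "rz": 3, "jaw": 2.5},
    {"dx": 0, "dy": 0, "dz": 0, "rx": 0, "ry": 0, "rz": 3, "jaw": 2.5},
    {"dx": 0, "dy": 0, "dz": 0, "rx": 0, "ry": 0, "rz": 3, "jaw": 2.5},
    {"dx": 0, "dy": 0, "dz": 0, "rx": 0, "ry": 0, "rz": 3, "jaw": 2.5},
    {"dx": 0, "dy": 0, "dz": 0, "rx": 0, "ry": 0, "rz": 3, "jaw": 2.5},
    {"dx": 0, "dy": 0, "dz": 0, "rx": 0, "ry": 0, "rz": 3, "jaw": 2.5},
  ],
)

```text
time: 31.5
tool_pos: [454.2, 332.1, 131.2]
orientation: [-3.136, -0.185, -0.0]
force: [-0.2, 0.2, -3.4]
finger_gap: 34.9
grasp_force: 35.0
```

Run:
```python
from h import *
go(455,332,110,-83.2)
f=grab('wrist','w3'); P=wcloud(f); np.savez('w3.npz',P=P,pix=f['pixels'])
th=np.radians(7); ex=np.array([np.cos(th),np.sin(th)]); ey=np.array([-ex[1],ex[0]]); o=np.array([455,332.])
U=(P[...,:2]-o)@ex; V=(P[...,:2]-o)@ey
for nm,lo,hi in(('wall',18,26),('head',44,56),('batt',120,190)):
    m=(abs(U)<200)&(abs(V)<60)&(P[...,2]>lo)&(P[...,2]<hi)
    q=P[m]; rr=cv2.minAreaRect(q[:,:2].astype(np.float32)); print(nm,len(q),np.round(rr[0],1),np.round(rr[1],1),round(rr[2],1),'u',np.percentile(U[m],[1,99]).round(1),'v',np.percentile(V[m],[1,99]).round(1),'z',np.median(P[m][:,2]).round(1))
m=(abs(U)<95)&(abs(V)<60)&(P[...,2]>18)&(P[...,2]<26)
h,e=np.histogram(V[m],bins=np.arange(-44,46,4)); print(list(zip(e[:-1].astype(int),h)))
m=(abs(V)<20)&(P[...,2]<60)
for a,b in((-130,-60),(60,170)):
  print([(int(u),int(np.median(P[...,2][m&(abs(U-u)<2)]))) for u in range(a,b,4) if (m&(abs(U-u)<2)).sum()>5])
```

```text
t 31.5 pos [454.2 332.1 131.2] yaw -83.2 gap 34.9 F [-0.2  0.2 -3.4] gf 35.0
d [0.08 0.02 2.12] r [-0. -0. -0.]
wall 179 [615.3 368.6] [11.5  9.5] 7.2 u [157.9 169.2] v [12.1 21.6] z 24.0
head 6541 [579.9 349.3] [48.4 67.4] 6.9 u [104.2 149.4] v [-30.6  34.5] z 50.0
batt 32664 [477.3 336.2] [129.1  56.6] 6.7 u [-36.5  85.3] v [-23.5  26. ] z 176.3
[(np.int64(-44), np.int64(0)), (np.int64(-40), np.int64(0)), (np.int64(-36), np.int64(0)), (np.int64(-32), np.int64(0)), (np.int64(-28), np.int64(0)), (np.int64(-24), np.int64(0)), (np.int64(-20), np.int64(0)), (np.int64(-16), np.int64(0)), (np.int64(-12), np.int64(0)), (np.int64(-8), np.int64(0)), (np.int64(-4), np.int64(0)), (np.int64(0), np.int64(0)), (np.int64(4), np.int64(0)), (np.int64(8), np.int64(0)), (np.int64(12), np.int64(0)), (np.int64(16), np.int64(0)), (np.int64(20), np.int64(0)), (np.int64(24), np.int64(0)), (np.int64(28), np.int64(0)), (np.int64(32), np.int64(0)), (np.int64(36), np.int64(0)), (np.int64(40), np.int64(0))]
[]
[(104, 49), (108, 50), (112, 49), (116, 50), (120, 50), (124, 50), (128, 50), (132, 50), (136, 50), (140, 50), (144, 49), (148, 49), (152, 48), (160, 24), (164, 24), (168, 0)]
```

View pics/w3.png

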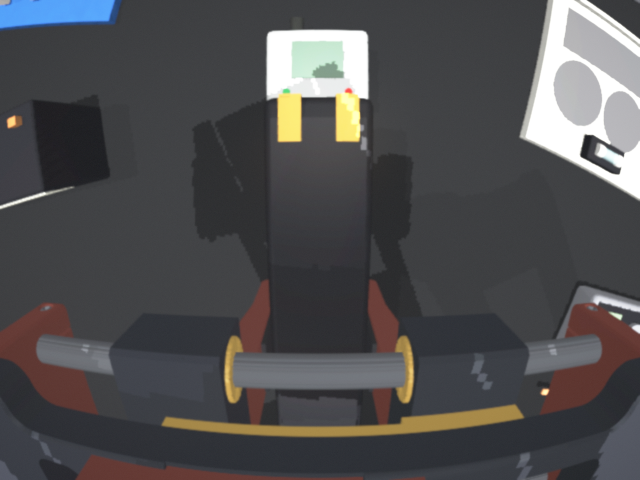

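The wrist view shows the battery over the bay, with its contacts (318,118) towards the charger head (318,60). I lower it to just above the walls and check.

>>> servo_tool(
  targets=[
    {"dx": 0.2, "dy": 0, "dz": 1, "rx": 0, "ry": 0, "rz": 0, "jaw": 2.5},
    {"dx": 0.2, "dy": 0, "dz": 2.5, "rx": 0, "ry": 0, "rz": 0, "jaw": 2.5},
    {"dx": 0.2, "dy": 0, "dz": 4.5, "rx": 0, "ry": 0, "rz": 0, "jaw": 2.5},
    {"dx": 0.2, "dy": 0, "dz": 6.5, "rx": 0, "ry": 0, "rz": 0, "jaw": 2.5},
    {"dx": 0.2, "dy": 0, "dz": 8, "rx": 0, "ry": 0, "rz": 0, "jaw": 2.5},
    {"dx": 0.2, "dy": 0, "dz": 8.6, "rx": 0, "ry": 0, "rz": 0, "jaw": 2.5},
    {"dx": 0.2, "dy": 0, "dz": 8.6, "rx": 0, "ry": 0, "rz": 0, "jaw": 2.5},
    {"dx": 0.2, "dy": 0, "dz": 8.6, "rx": 0, "ry": 0, "rz": 0, "jaw": 2.5},
  ],
)

```text
time: 32.55
tool_pos: [456.7, 332.6, 45.8]
orientation: [-3.135, -0.185, -0.002]
force: [0.1, 0.5, -3.1]
finger_gap: 35.1
grasp_force: 35.0
```

Run:
```python
from h import *
go(456.5,332.5,29,-83.2)
th=np.radians(7); ex=np.array([np.cos(th),np.sin(th)]); ey=np.array([-ex[1],ex[0]]); o=np.array([456.5,332.5])
ims=[]
for n in('wrist','side','scene'):
  f=grab(n); P=wcloud(f) if n=='wrist' else cloud(f)
  U=(P[...,:2]-o)@ex; V=(P[...,:2]-o)@ey
  for nm,lo,hi in(('batt',80,96),('head',44,56),('wall',17,25)):
    m=(abs(U)<156)&(abs(V)<60)&(P[...,2]>lo)&(P[...,2]<hi)
    print(n,nm,m.sum(),'u',np.percentile(U[m],[1,99]).round(1),'v',np.percentile(V[m],[1,99]).round(1))
  ims.append(f['pixels'])
a=cv2.resize(ims[1][120:240,190:350],None,fx=3.5,fy=3.5); b=cv2.resize(ims[0][0:420,150:480],(330,420))
cv2.imwrite('pics/c4.png',a)
```

```text
t 32.55 pos [456.7 332.6  45.8] yaw -83.2 gap 35.1 F [ 0.1  0.5 -3.1] gf 35.0
d [-0.02  0.01  1.68] r [-0.  -0.1 -0. ]
wrist batt 30962 u [-35.7  86.4] v [-20.6  23.1]
wrist head 13785 u [ 96.5 137.3] v [-30.5  33.8]
wrist wall 5242 u [-98.5  96.7] v [-31.6  35.1]
side batt 751 u [-89.3  85.4] v [-29.7  15.9]
side head 698 u [-89.6 147.4] v [-34.   29.8]
side wall 462 u [-104.5  144.2] v [-35.5  30.6]
scene batt 745 u [-27.5  91.2] v [-28.9  24.7]
scene head 819 u [  4. 153.] v [-33.2  31. ]
scene wall 318 u [-66.7 154.5] v [-34.4  31.9]
```

View pics/c4.png

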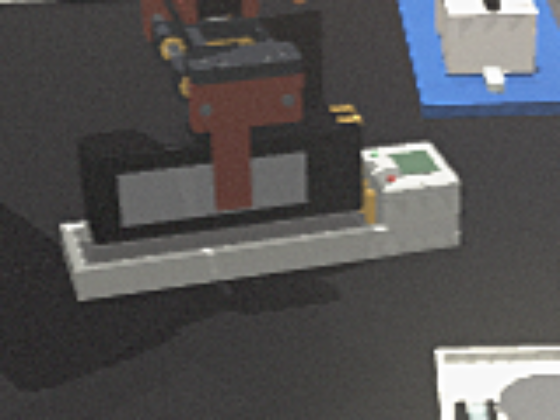

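The battery (220,185) is above the bay, inside all the walls, with its contacts (345,112) by the head. I lower it in.

>>> servo_tool(
  targets=[
    {"dx": 0, "dy": 0, "dz": 0.3, "rx": 0, "ry": 0, "rz": 0, "jaw": 2.5},
    {"dx": 0, "dy": 0, "dz": 0.6, "rx": 0, "ry": 0, "rz": 0, "jaw": 2.5},
    {"dx": 0, "dy": 0, "dz": 0.9, "rx": 0, "ry": 0, "rz": 0, "jaw": 2.5},
    {"dx": 0, "dy": 0, "dz": 1.2, "rx": 0, "ry": 0, "rz": 0, "jaw": 2.5},
    {"dx": 0, "dy": 0, "dz": 1.4, "rx": 0, "ry": 0, "rz": 0, "jaw": 2.5},
    {"dx": 0, "dy": 0, "dz": 1.5, "rx": 0, "ry": 0, "rz": 0, "jaw": 2.5},
    {"dx": 0, "dy": 0, "dz": 1.55, "rx": 0, "ry": 0, "rz": 0, "jaw": 2.5},
    {"dx": 0, "dy": 0, "dz": 1.6, "rx": 0, "ry": 0, "rz": 0, "jaw": 2.5},
  ],
)

```text
time: 33.7
tool_pos: [456.2, 332.4, 29.4]
orientation: [-3.136, -0.185, -0.0]
force: [-1.9, -1.2, 2.4]
finger_gap: 34.7
grasp_force: 35.0
```

>>> servo_tool(
  targets=[
    {"dx": 0, "dy": 0, "dz": 0, "rx": 0, "ry": 0, "rz": 0, "jaw": 2.5},
    {"dx": 0, "dy": 0, "dz": 0.02, "rx": 0, "ry": 0, "rz": 0, "jaw": 2.5},
    {"dx": 0, "dy": 0, "dz": 0.05, "rx": 0, "ry": 0, "rz": 0, "jaw": 2.5},
    {"dx": 0, "dy": 0, "dz": 0.08, "rx": 0, "ry": 0, "rz": 0, "jaw": 2.5},
    {"dx": 0, "dy": 0, "dz": 0.08, "rx": 0, "ry": 0, "rz": 0, "jaw": 2.5},
    {"dx": 0, "dy": 0, "dz": 0.08, "rx": 0, "ry": 0, "rz": 0, "jaw": 2.5},
    {"dx": 0, "dy": 0, "dz": 0.08, "rx": 0, "ry": 0, "rz": 0, "jaw": 2.5},
    {"dx": 0, "dy": 0, "dz": 0.08, "rx": 0, "ry": 0, "rz": 0, "jaw": 2.5},
  ],
)

```text
time: 34.7
tool_pos: [456.3, 332.4, 29.3]
orientation: [-3.136, -0.185, -0.001]
force: [-2.8, -1.8, 8.6]
finger_gap: 35.0
grasp_force: 35.0
```

>>> servo_tool(
  targets=[
    {"dx": 0, "dy": 0, "dz": -0.05, "rx": 0, "ry": 0, "rz": 0, "jaw": 3.5},
    {"dx": 0, "dy": 0, "dz": -0.05, "rx": 0, "ry": 0, "rz": 0, "jaw": 3.8},
    {"dx": 0, "dy": 0, "dz": -0.05, "rx": 0, "ry": 0, "rz": 0, "jaw": 4.6},
    {"dx": 0, "dy": 0, "dz": -0.05, "rx": 0, "ry": 0, "rz": 0, "jaw": 5.6},
    {"dx": 0, "dy": 0, "dz": -0.1, "rx": 0, "ry": 0, "rz": 0, "jaw": 6.2},
    {"dx": 0, "dy": 0, "dz": -1.5, "rx": 0, "ry": 0, "rz": 0, "jaw": 6.2},
    {"dx": 0, "dy": 0, "dz": -5, "rx": 0, "ry": 0, "rz": 0, "jaw": 7},
    {"dx": 0, "dy": 0, "dz": -10, "rx": 0, "ry": 0, "rz": 0, "jaw": 8},
  ],
)

```text
time: 35.7
tool_pos: [455.3, 331.8, 129.2]
orientation: [3.135, 0.185, -0.003]
force: [1.3, 1.1, 0.4]
finger_gap: 76.7
grasp_force: 0.0
```

Run:
```python
from h import *
go(371.7,-308.6,170,-7.2)
th=np.radians(7); ex=np.array([np.cos(th),np.sin(th)]); ey=np.array([-ex[1],ex[0]]); o=np.array([456.5,332.5])
for n in('wrist','side','scene'):
  f=grab(n); P=wcloud(f) if n=='wrist' else cloud(f)
  U=(P[...,:2]-o)@ex; V=(P[...,:2]-o)@ey
  m=(abs(U)<95)&(abs(V)<30)&(P[...,2]>68)&(P[...,2]<82)
  rr=cv2.minAreaRect(P[m][:,:2].astype(np.float32)); print(n,'batt',m.sum(),'u',np.percentile(U[m],[1,99]).round(1),'v',np.percentile(V[m],[1,99]).round(1),'z',np.percentile(P[m][:,2],[10,50,90]).round(1),rr[2])
  if n!='wrist':
   for nm,c in(('can',(555,-287)),('lan',(463,-299)),('bank',(372,-308))):
    m=(np.hypot(P[...,0]-c[0],P[...,1]-c[1])<44)&(P[...,2]>112)&(P[...,2]<136)
    q=P[m]
    if len(q)>20: print(n,nm,len(q),np.round(cv2.minAreaRect(q[:,:2].astype(np.float32))[0],1),np.median(q[:,2]).round(1))
```

```text
t 35.7 pos [455.3 331.8 129.2] yaw -83.2 gap 76.7 F [1.3 1.1 0.4] gf 0.0
d [-15.85  62.61  -3.99] r [ -0.    0.1 -76. ]
wrist batt 13267 u [-62.9  85.3] v [-16.  18.] z [73.3 74.4 75.4] 6.806613922119141
side batt 727 u [-89.7  84.9] v [-19.9  16.8] z [70.  74.6 76.1] 6.565920829772949
side can 1213 [ 553.7 -289.9] 127.6
side lan 1836 [ 462.  -300.1] 126.2
side bank 1997 [ 371.4 -309.8] 121.8
scene batt 945 u [-82.4  90.2] v [-18.6  15.9] z [70.5 72.7 74.8] 7.104458808898926
scene can 386 [ 557.4 -288.7] 126.2
scene lan 471 [ 465.3 -299.2] 124.6
scene bank 395 [ 375.2 -308.7] 120.2
```

The battery is seated flat: its top is at 74 mm, and it lies within ±88 and ±18 mm of the bay's centre. The three parked things are upright. Now the bank goes back.

>>> servo_tool(
  targets=[
    {"dx": 0, "dy": 2, "dz": -3, "rx": 0, "ry": 0, "rz": -5, "jaw": 8.5},
    {"dx": -1, "dy": 6, "dz": -4.2, "rx": 0, "ry": 0, "rz": -15, "jaw": 8.5},
    {"dx": -2, "dy": 11, "dz": -4.2, "rx": 0, "ry": 0, "rz": -25, "jaw": 8.5},
    {"dx": -3.5, "dy": 17, "dz": -4.2, "rx": 0, "ry": 0, "rz": -35, "jaw": 8.5},
    {"dx": -5, "dy": 23, "dz": -4.2, "rx": 0, "ry": 0, "rz": -45, "jaw": 8.5},
    {"dx": -6.5, "dy": 29, "dz": -4.2, "rx": 0, "ry": 0, "rz": -55, "jaw": 8.5},
    {"dx": -8, "dy": 35, "dz": -4.2, "rx": 0, "ry": 0, "rz": -65, "jaw": 8.5},
    {"dx": -9.5, "dy": 40, "dz": -4.2, "rx": 0, "ry": 0, "rz": -75, "jaw": 8.5},
  ],
)

```text
time: 36.85
tool_pos: [414.2, -45.0, 170.0]
orientation: [-2.457, -1.956, 0.001]
force: [1.1, -0.7, -0.1]
finger_gap: 84.9
grasp_force: 0.0
```

```bash
python3 -c "
from h import *
go(371.7,-308.6,170,-7.2)"
```

```text
t 36.85 pos [414.2 -45.  170. ] yaw -12.9 gap 84.9 F [ 1.1 -0.7 -0.1] gf 0.0
d [-2.664e+01  1.760e+00 -1.000e-02] r [-0.  -0.  -5.7]
```

>>> servo_tool(
  targets=[
    {"dx": -3, "dy": 0.2, "dz": 0, "rx": 0, "ry": 0, "rz": -1, "jaw": 8.5},
    {"dx": -8, "dy": 0.3, "dz": 0, "rx": 0, "ry": 0, "rz": -1, "jaw": 8.5},
    {"dx": -13, "dy": 0.5, "dz": 0, "rx": 0, "ry": 0, "rz": -1, "jaw": 8.5},
    {"dx": -18, "dy": 0.6, "dz": 0, "rx": 0, "ry": 0, "rz": -1, "jaw": 8.5},
    {"dx": -22, "dy": 0.8, "dz": 0, "rx": 0, "ry": 0, "rz": -1, "jaw": 8.5},
    {"dx": -25, "dy": 0.8, "dz": 0, "rx": 0, "ry": 0, "rz": -1, "jaw": 8.5},
    {"dx": -25, "dy": 0.8, "dz": 0, "rx": 0, "ry": 0, "rz": -1, "jaw": 8.5},
    {"dx": -25, "dy": 0.8, "dz": 0, "rx": 0, "ry": 0, "rz": -1, "jaw": 8.5},
  ],
)

```text
time: 37.85
tool_pos: [365.2, -287.5, 169.8]
orientation: [-2.444, -1.97, -0.001]
force: [0.5, 0.2, 0.5]
finger_gap: 85.1
grasp_force: 0.0
```

```bash
python3 -c "
from h import *
go(371.7,-308.6,79.3,-7.2)"
```

```text
t 37.85 pos [ 365.2 -287.5  169.8] yaw -12.3 gap 85.1 F [0.5 0.2 0.5] gf 0.0
d [-1.94  1.1   9.04] r [-0.1 -0.1 -5.1]
```

>>> servo_tool(
  targets=[
    {"dx": -1, "dy": 0.6, "dz": 0, "rx": 0, "ry": 0, "rz": -3, "jaw": 8.5},
    {"dx": -1.9, "dy": 1.1, "dz": 0, "rx": 0, "ry": 0, "rz": -5.1, "jaw": 8.5},
    {"dx": -1.9, "dy": 1.1, "dz": 1, "rx": 0, "ry": 0, "rz": -5.1, "jaw": 8.5},
    {"dx": -1.9, "dy": 1.1, "dz": 3, "rx": 0, "ry": 0, "rz": -5.1, "jaw": 8.5},
    {"dx": -1.9, "dy": 1.1, "dz": 5.5, "rx": 0, "ry": 0, "rz": -5.1, "jaw": 8.5},
    {"dx": -1.9, "dy": 1.1, "dz": 7.5, "rx": 0, "ry": 0, "rz": -5.1, "jaw": 8.5},
    {"dx": -1.9, "dy": 1.1, "dz": 8.8, "rx": 0, "ry": 0, "rz": -5.1, "jaw": 8.5},
    {"dx": -1.9, "dy": 1.1, "dz": 9, "rx": 0, "ry": 0, "rz": -5.1, "jaw": 8.5},
  ],
)

```text
time: 38.85
tool_pos: [371.9, -308.3, 79.4]
orientation: [-2.353, -2.078, -0.0]
force: [0.4, -0.0, 0.6]
finger_gap: 85.2
grasp_force: 0.0
```

>>> servo_tool(
  targets=[
    {"dx": 0, "dy": 0, "dz": 0, "rx": 0, "ry": 0, "rz": 0, "jaw": 8.5},
    {"dx": 0, "dy": 0, "dz": 0, "rx": 0, "ry": 0, "rz": 0, "jaw": 8.5},
    {"dx": 0, "dy": 0, "dz": 0, "rx": 0, "ry": 0, "rz": 0, "jaw": 8.5},
    {"dx": 0, "dy": 0, "dz": 0, "rx": 0, "ry": 0, "rz": 0, "jaw": 8.5},
    {"dx": 0, "dy": 0, "dz": 0, "rx": 0, "ry": 0, "rz": 0, "jaw": 8.5},
    {"dx": 0, "dy": 0, "dz": 0, "rx": 0, "ry": 0, "rz": 0, "jaw": 8.5},
    {"dx": 0, "dy": 0, "dz": 0, "rx": 0, "ry": 0, "rz": 0, "jaw": 8.5},
    {"dx": 0, "dy": 0, "dz": 0, "rx": 0, "ry": 0, "rz": 0, "jaw": 8.5},
  ],
)

```text
time: 39.85
tool_pos: [372.4, -309.6, 80.3]
orientation: [-2.355, -2.079, -0.0]
force: [0.7, 0.1, -0.6]
finger_gap: 85.0
grasp_force: 0.0
```

```bash
python3 -c "
from h import *
go(371.7,-308.6,79.3,-7.2)"
```

```text
t 39.85 pos [ 372.4 -309.6   80.3] yaw -7.1 gap 85.0 F [ 0.7  0.1 -0.6] gf 0.0
d [ 0.09 -0.08  0.1 ] r [-0.  -0.   0.1]
```

>>> servo_tool(
  targets=[
    {"dx": 0.05, "dy": 0, "dz": 0.05, "rx": 0, "ry": 0, "rz": 0, "jaw": 6.5},
    {"dx": 0.05, "dy": 0, "dz": 0.05, "rx": 0, "ry": 0, "rz": 0, "jaw": 5.6},
    {"dx": 0.05, "dy": 0, "dz": 0.05, "rx": 0, "ry": 0, "rz": 0, "jaw": 5.2},
    {"dx": 0.05, "dy": 0, "dz": 0.05, "rx": 0, "ry": 0, "rz": 0, "jaw": 4.9},
    {"dx": 0.05, "dy": 0, "dz": 0.05, "rx": 0, "ry": 0, "rz": 0, "jaw": 4.5},
    {"dx": 0.05, "dy": 0, "dz": 0.05, "rx": 0, "ry": 0, "rz": 0, "jaw": 4},
    {"dx": 0.05, "dy": 0, "dz": 0.05, "rx": 0, "ry": 0, "rz": 0, "jaw": 4},
    {"dx": 0.05, "dy": 0, "dz": 0.05, "rx": 0, "ry": 0, "rz": 0, "jaw": 4},
  ],
  grip_force=22,
)

```text
time: 40.85
tool_pos: [372.3, -309.1, 79.8]
orientation: [-2.355, -2.079, 0.0]
force: [-2.2, -0.0, -0.1]
finger_gap: 49.8
grasp_force: 21.9
```

```bash
python3 -c "
from h import *
go(621.9,113.3,150,-7.2)"
```

```text
t 40.85 pos [ 372.3 -309.1   79.8] yaw -7.1 gap 49.8 F [-2.2 -0.  -0.1] gf 21.9
d [45.01 19.53 -7.02] r [-0.  -0.   0.1]
```

>>> servo_tool(
  targets=[
    {"dx": 0, "dy": 0, "dz": -2, "rx": 0, "ry": 0, "rz": 0, "jaw": 4},
    {"dx": 1, "dy": 0, "dz": -5, "rx": 0, "ry": 0, "rz": 0, "jaw": 4},
    {"dx": 4, "dy": 0.5, "dz": -7, "rx": 0, "ry": 0, "rz": 0, "jaw": 4},
    {"dx": 9, "dy": 2.5, "dz": -7, "rx": 0, "ry": 0, "rz": 0, "jaw": 4},
    {"dx": 14, "dy": 5, "dz": -7, "rx": 0, "ry": 0, "rz": 0, "jaw": 4},
    {"dx": 19, "dy": 7.5, "dz": -7, "rx": 0, "ry": 0, "rz": 0, "jaw": 4},
    {"dx": 24, "dy": 10, "dz": -7, "rx": 0, "ry": 0, "rz": 0, "jaw": 4},
    {"dx": 29, "dy": 12.5, "dz": -7, "rx": 0, "ry": 0, "rz": 0, "jaw": 4},
  ],
)

```text
time: 41.85
tool_pos: [533.2, -35.0, 149.4]
orientation: [-2.355, -2.079, -0.0]
force: [1.6, 0.0, -3.7]
finger_gap: 49.8
grasp_force: 21.9
```

>>> servo_tool(
  targets=[
    {"dx": 5, "dy": 2.5, "dz": 0, "rx": 0, "ry": 0, "rz": 0, "jaw": 4},
    {"dx": 10, "dy": 5, "dz": 0, "rx": 0, "ry": 0, "rz": 0, "jaw": 4},
    {"dx": 14, "dy": 6.5, "dz": 0, "rx": 0, "ry": 0, "rz": 0, "jaw": 4},
    {"dx": 16, "dy": 7, "dz": 0, "rx": 0, "ry": 0, "rz": 0, "jaw": 4},
    {"dx": 16, "dy": 7, "dz": 1.5, "rx": 0, "ry": 0, "rz": 0, "jaw": 4},
    {"dx": 16, "dy": 7, "dz": 3.5, "rx": 0, "ry": 0, "rz": 0, "jaw": 4},
    {"dx": 16, "dy": 7, "dz": 4.8, "rx": 0, "ry": 0, "rz": 0, "jaw": 4},
    {"dx": 16, "dy": 7, "dz": 5, "rx": 0, "ry": 0, "rz": 0, "jaw": 4},
  ],
)

```text
time: 42.85
tool_pos: [620.2, 111.9, 98.3]
orientation: [-2.355, -2.076, 0.004]
force: [-0.1, -0.7, -3.5]
finger_gap: 50.1
grasp_force: 21.9
```

```bash
python3 -c "
from h import *
go(621.9,113.3,80,-7.2)"
```

```text
t 42.85 pos [620.2 111.9  98.3] yaw -7.2 gap 50.1 F [-0.1 -0.7 -3.5] gf 21.9
d [0.16 0.16 1.83] r [-0.2  0.   0. ]
```

>>> servo_tool(
  targets=[
    {"dx": 0.1, "dy": 0.1, "dz": 0.5, "rx": 0, "ry": 0, "rz": 0, "jaw": 4},
    {"dx": 0.1, "dy": 0.1, "dz": 1, "rx": 0, "ry": 0, "rz": 0, "jaw": 4},
    {"dx": 0.1, "dy": 0.1, "dz": 1.4, "rx": 0, "ry": 0, "rz": 0, "jaw": 4},
    {"dx": 0.1, "dy": 0.1, "dz": 1.5, "rx": 0, "ry": 0, "rz": 0, "jaw": 4},
    {"dx": 0.1, "dy": 0.1, "dz": 1.6, "rx": 0, "ry": 0, "rz": 0, "jaw": 4},
    {"dx": 0.1, "dy": 0.1, "dz": 1.6, "rx": 0, "ry": 0, "rz": 0, "jaw": 4},
    {"dx": 0.1, "dy": 0.1, "dz": 1.6, "rx": 0, "ry": 0, "rz": 0, "jaw": 4},
    {"dx": 0.1, "dy": 0.1, "dz": 1.6, "rx": 0, "ry": 0, "rz": 0, "jaw": 4},
  ],
)

```text
time: 43.85
tool_pos: [623.0, 114.0, 84.0]
orientation: [2.355, 2.079, 0.0]
force: [-0.1, 0.6, -3.8]
finger_gap: 50.0
grasp_force: 21.9
```

```bash
python3 -c "
from h import *
go(621.9,113.3,79.8,-7.2)"
```

```text
t 43.85 pos [623. 114.  84.] yaw -7.1 gap 50.0 F [-0.1  0.6 -3.8] gf 21.9
d [-0.08 -0.1   0.42] r [ 0.  -0.   0.1]
```

>>> servo_tool(
  targets=[
    {"dx": -0.05, "dy": -0.1, "dz": 0.1, "rx": 0, "ry": 0, "rz": 0, "jaw": 4},
    {"dx": -0.05, "dy": -0.1, "dz": 0.2, "rx": 0, "ry": 0, "rz": 0, "jaw": 4},
    {"dx": -0.05, "dy": -0.1, "dz": 0.25, "rx": 0, "ry": 0, "rz": 0, "jaw": 4},
    {"dx": -0.05, "dy": -0.1, "dz": 0.3, "rx": 0, "ry": 0, "rz": 0, "jaw": 4},
    {"dx": -0.05, "dy": -0.1, "dz": 0.35, "rx": 0, "ry": 0, "rz": 0, "jaw": 4},
    {"dx": -0.05, "dy": -0.1, "dz": 0.4, "rx": 0, "ry": 0, "rz": 0, "jaw": 4},
    {"dx": -0.05, "dy": -0.1, "dz": 0.43, "rx": 0, "ry": 0, "rz": 0, "jaw": 4},
    {"dx": -0.05, "dy": -0.1, "dz": 0.43, "rx": 0, "ry": 0, "rz": 0, "jaw": 4},
  ],
)

```text
time: 44.85
tool_pos: [621.9, 113.6, 79.9]
orientation: [2.355, 2.079, 0.0]
force: [-1.2, -0.0, -1.0]
finger_gap: 50.1
grasp_force: 22.0
```

>>> servo_tool(
  targets=[
    {"dx": 0, "dy": 0, "dz": 0.03, "rx": 0, "ry": 0, "rz": 0, "jaw": 4},
    {"dx": 0, "dy": 0, "dz": 0.05, "rx": 0, "ry": 0, "rz": 0, "jaw": 4},
    {"dx": 0, "dy": 0, "dz": 0.05, "rx": 0, "ry": 0, "rz": 0, "jaw": 5},
    {"dx": 0, "dy": 0, "dz": 0.05, "rx": 0, "ry": 0, "rz": 0, "jaw": 5.3},
    {"dx": 0, "dy": 0, "dz": 0.05, "rx": 0, "ry": 0, "rz": 0, "jaw": 6},
    {"dx": 0, "dy": 0, "dz": 0.05, "rx": 0, "ry": 0, "rz": 0, "jaw": 7},
    {"dx": 0, "dy": 0, "dz": 0.05, "rx": 0, "ry": 0, "rz": 0, "jaw": 8},
    {"dx": 0, "dy": 0, "dz": 0, "rx": 0, "ry": 0, "rz": 0, "jaw": 8.5},
  ],
)

```text
time: 45.85
tool_pos: [621.9, 113.7, 79.5]
orientation: [-2.355, -2.079, 0.0]
force: [-0.2, 0.6, -0.1]
finger_gap: 84.4
grasp_force: 0.0
```

>>> servo_tool(
  targets=[
    {"dx": 0, "dy": 0, "dz": -1, "rx": 0, "ry": 0, "rz": 0, "jaw": 8.6},
    {"dx": 0, "dy": 0, "dz": -4, "rx": 0, "ry": 0, "rz": 0, "jaw": 8.6},
    {"dx": 0, "dy": 0, "dz": -8, "rx": 0, "ry": 0, "rz": 0, "jaw": 8.6},
    {"dx": -4, "dy": -1, "dz": -9, "rx": 0, "ry": 0, "rz": 0, "jaw": 8.6},
    {"dx": -9, "dy": -2.5, "dz": -9, "rx": 0, "ry": 0, "rz": 0, "jaw": 8.6},
    {"dx": -15, "dy": -4, "dz": -9, "rx": 0, "ry": 0, "rz": 0, "jaw": 8.6},
    {"dx": -21, "dy": -5.5, "dz": -9, "rx": 0, "ry": 0, "rz": 0, "jaw": 8.6},
    {"dx": -27, "dy": -7, "dz": -9, "rx": 0, "ry": 0, "rz": 0, "jaw": 8.6},
  ],
)

```text
time: 46.85
tool_pos: [518.4, -147.4, 170.6]
orientation: [2.354, 2.078, 0.001]
force: [0.2, -1.0, 0.2]
finger_gap: 85.9
grasp_force: 0.0
```

```bash
python3 -c "
from h import *
go(462.7,-299.2,79.6,-7.2)"
```

```text
t 46.85 pos [ 518.4 -147.4  170.6] yaw -7.1 gap 85.9 F [ 0.2 -1.   0.2] gf 0.0
d [-15.75  -3.67   9.1 ] r [0.1 0.  0.1]
```

>>> servo_tool(
  targets=[
    {"dx": -5, "dy": -1.2, "dz": 0, "rx": 0, "ry": 0, "rz": 0, "jaw": 8.6},
    {"dx": -10, "dy": -2.4, "dz": 0, "rx": 0, "ry": 0, "rz": 0, "jaw": 8.6},
    {"dx": -14, "dy": -3.4, "dz": 0, "rx": 0, "ry": 0, "rz": 0, "jaw": 8.6},
    {"dx": -15.8, "dy": -3.7, "dz": 0, "rx": 0, "ry": 0, "rz": 0, "jaw": 8.6},
    {"dx": -15.8, "dy": -3.7, "dz": 1, "rx": 0, "ry": 0, "rz": 0, "jaw": 8.6},
    {"dx": -15.8, "dy": -3.7, "dz": 2.5, "rx": 0, "ry": 0, "rz": 0, "jaw": 8.6},
    {"dx": -15.8, "dy": -3.7, "dz": 3, "rx": 0, "ry": 0, "rz": 0, "jaw": 8.6},
    {"dx": -15.8, "dy": -3.7, "dz": 3, "rx": 0, "ry": 0, "rz": 0, "jaw": 8.6},
  ],
)

```text
time: 47.85
tool_pos: [462.4, -296.4, 138.7]
orientation: [-2.352, -2.079, 0.0]
force: [-0.2, -0.1, -0.3]
finger_gap: 85.8
grasp_force: 0.0
```

```bash
python3 -c "
from h import *
go(462.7,-299.2,79.6,-7.2)"
```

```text
t 47.85 pos [ 462.4 -296.4  138.7] yaw -7.1 gap 85.8 F [-0.2 -0.1 -0.3] gf 0.0
d [-0.28  0.07  5.91] r [-0.1 -0.1  0.1]
```

>>> servo_tool(
  targets=[
    {"dx": -0.2, "dy": 0, "dz": 1, "rx": 0, "ry": 0, "rz": 0, "jaw": 8.6},
    {"dx": -0.2, "dy": 0, "dz": 3, "rx": 0, "ry": 0, "rz": 0, "jaw": 8.6},
    {"dx": -0.2, "dy": 0, "dz": 4.8, "rx": 0, "ry": 0, "rz": 0, "jaw": 8.6},
    {"dx": -0.2, "dy": 0, "dz": 5.7, "rx": 0, "ry": 0, "rz": 0, "jaw": 8.6},
    {"dx": -0.2, "dy": 0, "dz": 5.9, "rx": 0, "ry": 0, "rz": 0, "jaw": 8.6},
    {"dx": -0.2, "dy": 0, "dz": 5.9, "rx": 0, "ry": 0, "rz": 0, "jaw": 8.6},
    {"dx": -0.2, "dy": 0, "dz": 5.9, "rx": 0, "ry": 0, "rz": 0, "jaw": 8.6},
    {"dx": -0.2, "dy": 0, "dz": 5.9, "rx": 0, "ry": 0, "rz": 0, "jaw": 8.6},
  ],
)

```text
time: 48.85
tool_pos: [462.6, -300.0, 81.1]
orientation: [2.355, 2.078, 0.0]
force: [-1.4, 0.0, -0.8]
finger_gap: 85.9
grasp_force: 0.0
```

>>> servo_tool(
  targets=[
    {"dx": 0, "dy": 0, "dz": 0, "rx": 0, "ry": 0, "rz": 0, "jaw": 7},
    {"dx": 0, "dy": 0, "dz": 0, "rx": 0, "ry": 0, "rz": 0, "jaw": 6.2},
    {"dx": 0, "dy": 0, "dz": 0, "rx": 0, "ry": 0, "rz": 0, "jaw": 5.9},
    {"dx": 0, "dy": 0, "dz": 0, "rx": 0, "ry": 0, "rz": 0, "jaw": 5.6},
    {"dx": 0, "dy": 0, "dz": 0, "rx": 0, "ry": 0, "rz": 0, "jaw": 5.3},
    {"dx": 0, "dy": 0, "dz": 0, "rx": 0, "ry": 0, "rz": 0, "jaw": 4.8},
    {"dx": 0, "dy": 0, "dz": 0, "rx": 0, "ry": 0, "rz": 0, "jaw": 4.8},
    {"dx": 0, "dy": 0, "dz": 0, "rx": 0, "ry": 0, "rz": 0, "jaw": 4.8},
  ],
  grip_force=20,
)

```text
time: 49.85
tool_pos: [462.3, -299.7, 80.6]
orientation: [-2.355, -2.079, -0.0]
force: [0.5, 0.6, 0.9]
finger_gap: 57.8
grasp_force: 20.0
```

```bash
python3 -c "
from h import *
go(609.4,47.2,150,-7.2)"
```

```text
t 49.85 pos [ 462.3 -299.7   80.6] yaw -7.1 gap 57.8 F [0.5 0.6 0.9] gf 20.0
d [36.25 10.28 -6.94] r [-0.  -0.   0.1]
```

>>> servo_tool(
  targets=[
    {"dx": 0, "dy": 0, "dz": -2, "rx": 0, "ry": 0, "rz": 0, "jaw": 4.8},
    {"dx": 1, "dy": 0, "dz": -5, "rx": 0, "ry": 0, "rz": 0, "jaw": 4.8},
    {"dx": 4, "dy": 1, "dz": -7, "rx": 0, "ry": 0, "rz": 0, "jaw": 4.8},
    {"dx": 9, "dy": 2.5, "dz": -7, "rx": 0, "ry": 0, "rz": 0, "jaw": 4.8},
    {"dx": 14, "dy": 4, "dz": -7, "rx": 0, "ry": 0, "rz": 0, "jaw": 4.8},
    {"dx": 19, "dy": 5.5, "dz": -7, "rx": 0, "ry": 0, "rz": 0, "jaw": 4.8},
    {"dx": 24, "dy": 7, "dz": -7, "rx": 0, "ry": 0, "rz": 0, "jaw": 4.8},
    {"dx": 28, "dy": 8, "dz": -7, "rx": 0, "ry": 0, "rz": 0, "jaw": 4.8},
  ],
)

```text
time: 50.85
tool_pos: [576.9, -29.8, 150.3]
orientation: [-2.354, -2.08, -0.0]
force: [-0.8, 0.3, -2.6]
finger_gap: 57.4
grasp_force: 20.0
```

>>> servo_tool(
  targets=[
    {"dx": 3, "dy": 0.8, "dz": 0, "rx": 0, "ry": 0, "rz": 0, "jaw": 4.8},
    {"dx": 5.5, "dy": 1.6, "dz": 0, "rx": 0, "ry": 0, "rz": 0, "jaw": 4.8},
    {"dx": 7, "dy": 2.1, "dz": 0, "rx": 0, "ry": 0, "rz": 0, "jaw": 4.8},
    {"dx": 8, "dy": 2.2, "dz": 0, "rx": 0, "ry": 0, "rz": 0, "jaw": 4.8},
    {"dx": 8, "dy": 2.2, "dz": 0, "rx": 0, "ry": 0, "rz": 0, "jaw": 4.8},
    {"dx": 8, "dy": 2.2, "dz": 0, "rx": 0, "ry": 0, "rz": 0, "jaw": 4.8},
    {"dx": 8, "dy": 2.2, "dz": 0, "rx": 0, "ry": 0, "rz": 0, "jaw": 4.8},
    {"dx": 8, "dy": 2.2, "dz": 0, "rx": 0, "ry": 0, "rz": 0, "jaw": 4.8},
  ],
)

```text
time: 51.85
tool_pos: [608.1, 44.3, 150.6]
orientation: [-2.356, -2.078, 0.0]
force: [0.1, 1.0, -1.1]
finger_gap: 58.2
grasp_force: 20.0
```

```bash
python3 -c "
from h import *
go(609,46.7,81,-7.2)"
```

```text
t 51.85 pos [608.1  44.3 150.6] yaw -7.2 gap 58.2 F [ 0.1  1.  -1.1] gf 20.0
d [0.25 0.06 6.96] r [-0. -0.  0.]
```

>>> servo_tool(
  targets=[
    {"dx": 0.2, "dy": 0.05, "dz": 1, "rx": 0, "ry": 0, "rz": 0, "jaw": 4.8},
    {"dx": 0.2, "dy": 0.05, "dz": 3, "rx": 0, "ry": 0, "rz": 0, "jaw": 4.8},
    {"dx": 0.2, "dy": 0.05, "dz": 5, "rx": 0, "ry": 0, "rz": 0, "jaw": 4.8},
    {"dx": 0.2, "dy": 0.05, "dz": 6.2, "rx": 0, "ry": 0, "rz": 0, "jaw": 4.8},
    {"dx": 0.2, "dy": 0.05, "dz": 6.5, "rx": 0, "ry": 0, "rz": 0, "jaw": 4.8},
    {"dx": 0.2, "dy": 0.05, "dz": 6.6, "rx": 0, "ry": 0, "rz": 0, "jaw": 4.8},
    {"dx": 0.2, "dy": 0.05, "dz": 6.6, "rx": 0, "ry": 0, "rz": 0, "jaw": 4.8},
    {"dx": 0.2, "dy": 0.05, "dz": 6.6, "rx": 0, "ry": 0, "rz": 0, "jaw": 4.8},
  ],
)

```text
time: 52.85
tool_pos: [609.5, 46.7, 85.2]
orientation: [2.355, 2.078, 0.001]
force: [-0.4, 0.4, -1.6]
finger_gap: 57.6
grasp_force: 20.0
```

```bash
python3 -c "
from h import *
go(609,46.7,80.7,-7.2)"
```

```text
t 52.85 pos [609.5  46.7  85.2] yaw -7.1 gap 57.6 F [-0.4  0.4 -1.6] gf 20.0
d [-0.01 -0.05  0.45] r [ 0.1 -0.   0.1]
```

>>> servo_tool(
  targets=[
    {"dx": 0, "dy": -0.05, "dz": 0.1, "rx": 0, "ry": 0, "rz": 0, "jaw": 4.8},
    {"dx": 0, "dy": -0.05, "dz": 0.2, "rx": 0, "ry": 0, "rz": 0, "jaw": 4.8},
    {"dx": 0, "dy": -0.05, "dz": 0.25, "rx": 0, "ry": 0, "rz": 0, "jaw": 4.8},
    {"dx": 0, "dy": -0.05, "dz": 0.3, "rx": 0, "ry": 0, "rz": 0, "jaw": 4.8},
    {"dx": 0, "dy": -0.05, "dz": 0.35, "rx": 0, "ry": 0, "rz": 0, "jaw": 4.8},
    {"dx": 0, "dy": -0.05, "dz": 0.4, "rx": 0, "ry": 0, "rz": 0, "jaw": 4.8},
    {"dx": 0, "dy": -0.05, "dz": 0.4, "rx": 0, "ry": 0, "rz": 0, "jaw": 4.8},
    {"dx": 0, "dy": -0.05, "dz": 0.4, "rx": 0, "ry": 0, "rz": 0, "jaw": 4.8},
  ],
)

```text
time: 53.85
tool_pos: [608.5, 46.8, 80.6]
orientation: [-2.355, -2.079, -0.0]
force: [-0.8, 0.6, -1.7]
finger_gap: 57.8
grasp_force: 20.0
```

>>> servo_tool(
  targets=[
    {"dx": 0, "dy": 0, "dz": 0.02, "rx": 0, "ry": 0, "rz": 0, "jaw": 4.8},
    {"dx": 0, "dy": 0, "dz": 0.04, "rx": 0, "ry": 0, "rz": 0, "jaw": 4.8},
    {"dx": 0, "dy": 0, "dz": 0.06, "rx": 0, "ry": 0, "rz": 0, "jaw": 4.8},
    {"dx": 0, "dy": 0, "dz": 0.06, "rx": 0, "ry": 0, "rz": 0, "jaw": 4.8},
    {"dx": 0, "dy": 0, "dz": 0.06, "rx": 0, "ry": 0, "rz": 0, "jaw": 4.8},
    {"dx": 0, "dy": 0, "dz": 0.06, "rx": 0, "ry": 0, "rz": 0, "jaw": 4.8},
    {"dx": 0, "dy": 0, "dz": 0.06, "rx": 0, "ry": 0, "rz": 0, "jaw": 4.8},
    {"dx": 0, "dy": 0, "dz": 0.06, "rx": 0, "ry": 0, "rz": 0, "jaw": 4.8},
  ],
)

```text
time: 54.85
tool_pos: [608.5, 46.8, 80.5]
orientation: [2.355, 2.079, 0.0]
force: [-2.8, -0.6, 5.0]
finger_gap: 57.9
grasp_force: 20.0
```

Lantern is down. Release, rise, go for the can.

>>> servo_tool(
  targets=[
    {"dx": 0, "dy": 0, "dz": -0.04, "rx": 0, "ry": 0, "rz": 0, "jaw": 5.8},
    {"dx": 0, "dy": 0, "dz": -0.04, "rx": 0, "ry": 0, "rz": 0, "jaw": 6.1},
    {"dx": 0, "dy": 0, "dz": -0.04, "rx": 0, "ry": 0, "rz": 0, "jaw": 6.8},
    {"dx": 0, "dy": 0, "dz": -0.04, "rx": 0, "ry": 0, "rz": 0, "jaw": 7.8},
    {"dx": 0, "dy": 0, "dz": -0.1, "rx": 0, "ry": 0, "rz": 0, "jaw": 8.5},
    {"dx": 0, "dy": 0, "dz": -1, "rx": 0, "ry": 0, "rz": 0, "jaw": 8.6},
    {"dx": 0, "dy": 0, "dz": -4, "rx": 0, "ry": 0, "rz": 0, "jaw": 8.6},
    {"dx": 0, "dy": 0, "dz": -8.5, "rx": 0, "ry": 0, "rz": 0, "jaw": 8.6},
  ],
)

```text
time: 55.85
tool_pos: [607.4, 46.8, 165.2]
orientation: [-2.354, -2.078, 0.003]
force: [0.2, 0.9, -0.2]
finger_gap: 86.3
grasp_force: 0.0
```

>>> servo_tool(
  targets=[
    {"dx": -2, "dy": 0, "dz": 0, "rx": 0, "ry": 0, "rz": 0, "jaw": 8.6},
    {"dx": -7, "dy": -0.3, "dz": 0, "rx": 0, "ry": 0, "rz": 0, "jaw": 8.6},
    {"dx": -12.5, "dy": -0.5, "dz": 0, "rx": 0, "ry": 0, "rz": 0, "jaw": 8.6},
    {"dx": -18, "dy": -0.7, "dz": 0, "rx": 0, "ry": 0, "rz": 0, "jaw": 8.6},
    {"dx": -24, "dy": -0.9, "dz": 0, "rx": 0, "ry": 0, "rz": 0, "jaw": 8.6},
    {"dx": -29, "dy": -1, "dz": 0, "rx": 0, "ry": 0, "rz": 0, "jaw": 8.6},
    {"dx": -33, "dy": -1.1, "dz": 0, "rx": 0, "ry": 0, "rz": 0, "jaw": 8.6},
    {"dx": -33.8, "dy": -1.1, "dz": 0, "rx": 0, "ry": 0, "rz": 0, "jaw": 8.6},
  ],
)

```text
time: 56.85
tool_pos: [554.3, -290.0, 164.2]
orientation: [-2.358, -2.074, 0.001]
force: [0.4, 0.4, -0.7]
finger_gap: 85.9
grasp_force: 0.0
```

```bash
python3 -c "
from h import *
go(555,-287.7,81,-7.2)"
```

```text
t 56.85 pos [ 554.3 -290.   164.2] yaw -7.3 gap 85.9 F [ 0.4  0.4 -0.7] gf 0.0
d [0.24 0.04 8.32] r [-0.   0.  -0.1]
```

>>> servo_tool(
  targets=[
    {"dx": 0.1, "dy": 0, "dz": 1, "rx": 0, "ry": 0, "rz": 0, "jaw": 8.6},
    {"dx": 0.1, "dy": 0, "dz": 3, "rx": 0, "ry": 0, "rz": 0, "jaw": 8.6},
    {"dx": 0.1, "dy": 0, "dz": 5.5, "rx": 0, "ry": 0, "rz": 0, "jaw": 8.6},
    {"dx": 0.1, "dy": 0, "dz": 7.5, "rx": 0, "ry": 0, "rz": 0, "jaw": 8.6},
    {"dx": 0.1, "dy": 0, "dz": 8.3, "rx": 0, "ry": 0, "rz": 0, "jaw": 8.6},
    {"dx": 0.1, "dy": 0, "dz": 8.3, "rx": 0, "ry": 0, "rz": 0, "jaw": 8.6},
    {"dx": 0.1, "dy": 0, "dz": 8.3, "rx": 0, "ry": 0, "rz": 0, "jaw": 8.6},
    {"dx": 0.1, "dy": 0, "dz": 8.3, "rx": 0, "ry": 0, "rz": 0, "jaw": 8.6},
  ],
)

```text
time: 57.85
tool_pos: [556.3, -286.5, 82.8]
orientation: [2.354, 2.078, 0.001]
force: [0.7, -0.1, 0.0]
finger_gap: 86.1
grasp_force: 0.0
```

```bash
python3 -c "
from h import *
go(555,-287.7,81,-7.2)"
```

```text
t 57.85 pos [ 556.3 -286.5   82.8] yaw -7.1 gap 86.1 F [ 0.7 -0.1  0. ] gf 0.0
d [-0.14 -0.11  0.18] r [0.1 0.  0.1]
```

>>> servo_tool(
  targets=[
    {"dx": -0.1, "dy": -0.1, "dz": 0.1, "rx": 0, "ry": 0, "rz": 0, "jaw": 7},
    {"dx": -0.1, "dy": -0.1, "dz": 0.15, "rx": 0, "ry": 0, "rz": 0, "jaw": 6},
    {"dx": -0.1, "dy": -0.1, "dz": 0.15, "rx": 0, "ry": 0, "rz": 0, "jaw": 5.4},
    {"dx": -0.1, "dy": -0.1, "dz": 0.15, "rx": 0, "ry": 0, "rz": 0, "jaw": 5.1},
    {"dx": -0.1, "dy": -0.1, "dz": 0.15, "rx": 0, "ry": 0, "rz": 0, "jaw": 4.5},
    {"dx": -0.1, "dy": -0.1, "dz": 0.15, "rx": 0, "ry": 0, "rz": 0, "jaw": 4},
    {"dx": -0.1, "dy": -0.1, "dz": 0.15, "rx": 0, "ry": 0, "rz": 0, "jaw": 4},
    {"dx": -0.1, "dy": -0.1, "dz": 0.15, "rx": 0, "ry": 0, "rz": 0, "jaw": 4},
  ],
  grip_force=20,
)

```text
time: 58.85
tool_pos: [554.5, -287.1, 80.4]
orientation: [-2.355, -2.079, 0.0]
force: [-0.4, 0.1, 0.8]
finger_gap: 51.3
grasp_force: 20.0
```

```bash
python3 -c "
from h import *
go(603.2,-16.4,150,-7.2)"
```

```text
t 58.85 pos [ 554.5 -287.1   80.4] yaw -7.1 gap 51.3 F [-0.4  0.1  0.8] gf 20.0
d [27.46  1.47 -6.95] r [-0.  -0.   0.1]
```

>>> servo_tool(
  targets=[
    {"dx": 0, "dy": 0, "dz": -2, "rx": 0, "ry": 0, "rz": 0, "jaw": 4},
    {"dx": 1, "dy": 0, "dz": -5, "rx": 0, "ry": 0, "rz": 0, "jaw": 4},
    {"dx": 4, "dy": 0.2, "dz": -7, "rx": 0, "ry": 0, "rz": 0, "jaw": 4},
    {"dx": 8, "dy": 0.4, "dz": -7, "rx": 0, "ry": 0, "rz": 0, "jaw": 4},
    {"dx": 13, "dy": 0.7, "dz": -7, "rx": 0, "ry": 0, "rz": 0, "jaw": 4},
    {"dx": 17, "dy": 0.9, "dz": -7, "rx": 0, "ry": 0, "rz": 0, "jaw": 4},
    {"dx": 20, "dy": 1.1, "dz": -7, "rx": 0, "ry": 0, "rz": 0, "jaw": 4},
    {"dx": 22, "dy": 1.2, "dz": -7, "rx": 0, "ry": 0, "rz": 0, "jaw": 4},
  ],
)

```text
time: 59.85
tool_pos: [593.7, -68.6, 150.0]
orientation: [-2.353, -2.08, 0.0]
force: [0.2, -0.5, -3.4]
finger_gap: 51.5
grasp_force: 20.0
```

>>> servo_tool(
  targets=[
    {"dx": 2, "dy": 0.1, "dz": 0, "rx": 0, "ry": 0, "rz": 0, "jaw": 4},
    {"dx": 4, "dy": 0.2, "dz": 0, "rx": 0, "ry": 0, "rz": 0, "jaw": 4},
    {"dx": 5, "dy": 0.2, "dz": 0, "rx": 0, "ry": 0, "rz": 0, "jaw": 4},
    {"dx": 5.3, "dy": 0.2, "dz": 0, "rx": 0, "ry": 0, "rz": 0, "jaw": 4},
    {"dx": 5.3, "dy": 0.2, "dz": 1, "rx": 0, "ry": 0, "rz": 0, "jaw": 4},
    {"dx": 5.3, "dy": 0.2, "dz": 2, "rx": 0, "ry": 0, "rz": 0, "jaw": 4},
    {"dx": 5.3, "dy": 0.2, "dz": 2, "rx": 0, "ry": 0, "rz": 0, "jaw": 4},
    {"dx": 5.3, "dy": 0.2, "dz": 2, "rx": 0, "ry": 0, "rz": 0, "jaw": 4},
  ],
)

```text
time: 60.85
tool_pos: [602.3, -18.3, 130.2]
orientation: [-2.356, -2.078, 0.0]
force: [-0.7, -0.6, -3.0]
finger_gap: 51.9
grasp_force: 20.0
```

```bash
python3 -c "
from h import *
go(602.9,-16,80.5,-7.2)"
```

```text
t 60.85 pos [602.3 -18.3 130.2] yaw -7.2 gap 51.9 F [-0.7 -0.6 -3. ] gf 20.0
d [0.23 0.03 4.97] r [-0. -0.  0.]
```

>>> servo_tool(
  targets=[
    {"dx": 0.2, "dy": 0, "dz": 1, "rx": 0, "ry": 0, "rz": 0, "jaw": 4},
    {"dx": 0.2, "dy": 0, "dz": 2.5, "rx": 0, "ry": 0, "rz": 0, "jaw": 4},
    {"dx": 0.2, "dy": 0, "dz": 3.8, "rx": 0, "ry": 0, "rz": 0, "jaw": 4},
    {"dx": 0.2, "dy": 0, "dz": 4.4, "rx": 0, "ry": 0, "rz": 0, "jaw": 4},
    {"dx": 0.2, "dy": 0, "dz": 4.6, "rx": 0, "ry": 0, "rz": 0, "jaw": 4},
    {"dx": 0.2, "dy": 0, "dz": 4.6, "rx": 0, "ry": 0, "rz": 0, "jaw": 4},
    {"dx": 0.2, "dy": 0, "dz": 4.6, "rx": 0, "ry": 0, "rz": 0, "jaw": 4},
    {"dx": 0.2, "dy": 0, "dz": 4.6, "rx": 0, "ry": 0, "rz": 0, "jaw": 4},
  ],
)

```text
time: 61.85
tool_pos: [603.0, -16.0, 84.9]
orientation: [2.355, 2.079, 0.001]
force: [-0.2, -0.8, -3.5]
finger_gap: 51.4
grasp_force: 20.0
```

```bash
python3 -c "
from h import *
go(602.9,-16,80.4,-7.2)"
```

```text
t 61.85 pos [603.  -16.   84.9] yaw -7.1 gap 51.4 F [-0.2 -0.8 -3.5] gf 20.0
d [-0.   -0.01  0.45] r [ 0.  -0.   0.1]
```

>>> servo_tool(
  targets=[
    {"dx": 0, "dy": 0, "dz": 0.1, "rx": 0, "ry": 0, "rz": 0, "jaw": 4},
    {"dx": 0, "dy": 0, "dz": 0.2, "rx": 0, "ry": 0, "rz": 0, "jaw": 4},
    {"dx": 0, "dy": 0, "dz": 0.25, "rx": 0, "ry": 0, "rz": 0, "jaw": 4},
    {"dx": 0, "dy": 0, "dz": 0.3, "rx": 0, "ry": 0, "rz": 0, "jaw": 4},
    {"dx": 0, "dy": 0, "dz": 0.35, "rx": 0, "ry": 0, "rz": 0, "jaw": 4},
    {"dx": 0, "dy": 0, "dz": 0.4, "rx": 0, "ry": 0, "rz": 0, "jaw": 4},
    {"dx": 0, "dy": 0, "dz": 0.4, "rx": 0, "ry": 0, "rz": 0, "jaw": 4},
    {"dx": 0, "dy": 0, "dz": 0.4, "rx": 0, "ry": 0, "rz": 0, "jaw": 4},
  ],
)

```text
time: 62.85
tool_pos: [602.7, -16.0, 80.5]
orientation: [-2.355, -2.079, -0.0]
force: [0.3, 0.3, -3.2]
finger_gap: 51.9
grasp_force: 20.0
```

>>> servo_tool(
  targets=[
    {"dx": 0, "dy": 0, "dz": 0.02, "rx": 0, "ry": 0, "rz": 0, "jaw": 4},
    {"dx": 0, "dy": 0, "dz": 0.04, "rx": 0, "ry": 0, "rz": 0, "jaw": 4},
    {"dx": 0, "dy": 0, "dz": 0.06, "rx": 0, "ry": 0, "rz": 0, "jaw": 4},
    {"dx": 0, "dy": 0, "dz": 0.06, "rx": 0, "ry": 0, "rz": 0, "jaw": 4},
    {"dx": 0, "dy": 0, "dz": 0.06, "rx": 0, "ry": 0, "rz": 0, "jaw": 4},
    {"dx": 0, "dy": 0, "dz": 0.06, "rx": 0, "ry": 0, "rz": 0, "jaw": 4},
    {"dx": 0, "dy": 0, "dz": 0.06, "rx": 0, "ry": 0, "rz": 0, "jaw": 4},
    {"dx": 0, "dy": 0, "dz": 0.06, "rx": 0, "ry": 0, "rz": 0, "jaw": 4},
  ],
)

```text
time: 63.85
tool_pos: [602.7, -16.0, 80.4]
orientation: [2.355, 2.079, 0.0]
force: [-2.7, 0.6, 5.4]
finger_gap: 51.5
grasp_force: 20.0
```

Contact. I release, rise, move clear and check everything.

>>> servo_tool(
  targets=[
    {"dx": 0, "dy": 0, "dz": -0.04, "rx": 0, "ry": 0, "rz": 0, "jaw": 5.2},
    {"dx": 0, "dy": 0, "dz": -0.04, "rx": 0, "ry": 0, "rz": 0, "jaw": 5.5},
    {"dx": 0, "dy": 0, "dz": -0.04, "rx": 0, "ry": 0, "rz": 0, "jaw": 6.4},
    {"dx": 0, "dy": 0, "dz": -0.04, "rx": 0, "ry": 0, "rz": 0, "jaw": 7.5},
    {"dx": 0, "dy": 0, "dz": -0.1, "rx": 0, "ry": 0, "rz": 0, "jaw": 8.4},
    {"dx": 0, "dy": 0, "dz": -1, "rx": 0, "ry": 0, "rz": 0, "jaw": 8.5},
    {"dx": 0, "dy": 0, "dz": -4, "rx": 0, "ry": 0, "rz": 0, "jaw": 8.5},
    {"dx": 0, "dy": 0, "dz": -9, "rx": 0, "ry": 0, "rz": 0, "jaw": 8.5},
  ],
)

```text
time: 64.85
tool_pos: [601.3, -15.8, 169.8]
orientation: [-2.353, -2.077, 0.004]
force: [0.3, 0.3, 0.2]
finger_gap: 84.9
grasp_force: 0.0
```

>>> servo_tool(
  targets=[
    {"dx": -1, "dy": 0, "dz": -3, "rx": 0, "ry": 0, "rz": 0, "jaw": 8.5},
    {"dx": -4, "dy": -0.5, "dz": -6, "rx": 0, "ry": 0, "rz": 0, "jaw": 8.5},
    {"dx": -8, "dy": -1, "dz": -9, "rx": 0, "ry": 0, "rz": 0, "jaw": 8.5},
    {"dx": -11, "dy": -1.5, "dz": -11, "rx": 0, "ry": 0, "rz": 0, "jaw": 8.5},
    {"dx": -13, "dy": -2, "dz": -12, "rx": 0, "ry": 0, "rz": 0, "jaw": 8.5},
    {"dx": -13, "dy": -2, "dz": -12, "rx": 0, "ry": 0, "rz": 0, "jaw": 8.5},
    {"dx": -13, "dy": -2, "dz": -12, "rx": 0, "ry": 0, "rz": 0, "jaw": 8.5},
    {"dx": -13, "dy": -2, "dz": -12, "rx": 0, "ry": 0, "rz": 0, "jaw": 8.5},
  ],
)

```text
time: 65.85
tool_pos: [566.4, -141.3, 288.8]
orientation: [-2.353, -2.079, 0.001]
force: [0.3, 0.0, 0.0]
finger_gap: 85.0
grasp_force: 0.0
```

Run:
```python
from h import *
def meas(n,P):
  for nm,c,zl,zh in(('can',(603,-17),112,136),('lan',(610,47),112,136),('bank',(622,113),112,136),('meter',(396,-3),30,38)):
    r=44 if nm!='meter' else 95
    m=(np.hypot(P[...,0]-c[0],P[...,1]-c[1])<(34 if nm!='meter' else 95))&(P[...,2]>zl)&(P[...,2]<zh)
    q=P[m]
    if len(q)>20:
      rr=cv2.minAreaRect(q[:,:2].astype(np.float32)); print(n,nm,len(q),np.round(rr[0],1),np.round(rr[1],1),np.round(rr[2],1),np.median(q[:,2]).round(1))
for n in('scene','side'):
  f=grab(n,n+'9'); meas(n+' now',cloud(f)); meas(n+' old',np.load(n+'0.npz')['P'])
f=grab('wrist'); meas('wrist now',wcloud(f)); meas('wrist old',np.load('w1.npz')['P'])
```

```text
scene now can 432 [606.  -18.2] [46.5 47. ] 15.5 126.4
scene now lan 619 [611.4  46.6] [56.6 57.4] 37.2 124.7
scene now bank 611 [625.  112.2] [55.8 50.6] 80.5 120.4
scene now meter 1143 [397.9  -2.5] [145.7  74.2] 83.0 33.9
scene old can 432 [605.5 -19. ] [47.6 45.6] 50.5 126.2
scene old lan 615 [611.9  46. ] [56.7 57.3] 42.3 124.7
scene old bank 616 [624.1 111.7] [56.  51.3] 82.0 120.4
scene old meter 1142 [398.5  -3.2] [145.7  75. ] 83.6 33.6
side now can 535 [601.5 -20.1] [46.2 46.9] 87.7 127.4
side now lan 560 [607.8  44.9] [56.1 57.5] 77.7 126.2
side now bank 380 [620.4 110.3] [55.4 49.6] 82.6 122.2
side now meter 1925 [394.   -4.2] [147.9  73. ] 83.1 35.3
side old can 537 [601.8 -19.7] [48.2 46. ] 44.1 127.5
side old lan 551 [607.8  46.1] [56.2 57.5] 3.7 126.2
side old bank 371 [620.8 111. ] [54.8 49.9] 81.6 122.2
side old meter 1932 [394.1  -3.6] [148.6  73.3] 83.2 35.4
wrist now can 2313 [600.8 -18.2] [47.4 47. ] 82.6 127.7
wrist now lan 2771 [606.3  41.8] [47.4 57.2] 85.4 126.0
wrist now meter 5605 [393.3  -2.1] [147.2  73.2] 83.1 35.2
wrist old can 1900 [601.1 -16.9] [47.4 45.8] 82.1 127.7
wrist old lan 2976 [607.7  48. ] [56.  55.7] 82.9 126.2
wrist old bank 3174 [620.7 112.9] [55.8 49.8] 82.6 121.7
wrist old meter 4425 [393.5  -1.1] [146.4  74.3] 83.7 35.3
```

View pics/side9.png

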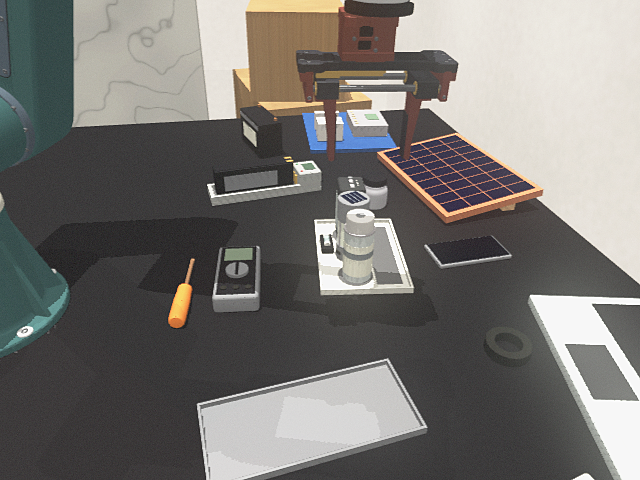

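The final side view shows the can (358,245), lantern (353,205) and bank (350,185) upright in the kit tray, each within about 1 mm of where it started. The battery (255,177) is in the charger with its contacts at the head, and the multimeter has not moved. I hand in.

```bash
python3 -c "
from workcell import env
print(env.finish_job())"
```

```text
the job is handed in; nothing more can be done
None
```

I seated the battery flat in the charger with its contacts at the head, put the lantern, can and power bank back upright within about 1 mm of their starting spots, left the multimeter where it lay, and handed the job in at about 66 s; no verdict was returned.

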